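# Make up two chocolate gift sets

### The job

Make up the two gift sets. In the green tray, stand the jar of beans centred on the round mark and the white box with the orange ribbon on the oblong mark; in the pink tray, lay the cream tablet flat on the oblong mark with the brown box with the cream bow on top of it, lengthwise along the tablet and centred over it, and set the small plain brown box on the square mark. Everything sits upright, centred and square to its tray; leave the blue-grey box and the bell where they are and never tip the jar over.

Things in the scene. Friction and masses are not known exactly. Their poses are not given: they have to be found in the camera images.
- green_tray: dark green open card tray, fixed to the counter, 236 mm long (its x) x 142 mm wide (its y), floor 4 mm thick, walls 4 mm thick and 16 mm high in all. Origin: centre of its underside. Printed pale on its floor: an oblong mark 134 x 70 mm, long side along the tray, centred at x = -38 mm, y = 0, and a round mark 72 mm across centred at x = +74 mm, y = 0 (the end farther from the robot; its yaw is small)
- pink_tray: pink open card tray, same sizes, frame and oblong mark (134 x 70 mm at x = -38 mm, y = 0) as the green tray, fixed to the counter, but at x = +74 mm, y = 0 it has a square mark, 66 x 66 mm. Behind the trays and stock a level glass shelf overhangs at z = 0.26 to 0.28 m from x = 0.68 m on: keep the wrist clear of it
- cream_tablet_centre (a point): flat cream-coloured wrapped chocolate tablet, 126 (x) x 62 (y) x 10 mm, lying on the counter; the point is its centre, 5 mm above its underside; grasp across the 62 mm width
- brown_box_centre (a point): dark brown closed gift box tied with a cream ribbon and bow, 60 (x) x 86 (y) mm; its solid body is 50 mm high, the bow above it, to 63 mm, is not solid; the point is the centre, 25 mm above its underside; grasp across the 60 mm side
- small_box_centre (a point): smallest box: plain dark brown, no ribbon, a small dark label on one side, 56 (x) x 62 (y) x 50 mm; the point is its centre, 25 mm above its underside; grasp across the 56 mm side
- white_box_centre (a point): white closed gift box with an orange ribbon, 66 (x) x 116 (y) mm; its solid body is 62 mm high, the bow above it, to 75 mm, is not solid; the point is the centre, 31 mm above its underside; grasp across the 66 mm side
- bean_jar_centre (a point): round glass jar of cocoa beans with a broad wooden stopper, 65 mm across and 85 mm high, upright; the point is on its axis, 42 mm above its underside; its yaw does not matter
- blue_box_centre (a point): pale blue-grey gift box with a dark brown ribbon, 69 x 101 x 58 mm, standing among the stock; not part of either set, to be left alone; the point is 22 mm above its underside
- bell: brass call bell on a black foot, 80 mm across, 54 mm high, beside the work towards the robot's right; to be left alone; origin at the centre of its underside

How it is judged:
By the outcome, as a careful person would: the job done as asked, in the order asked, and still so for the second after the job is handed in, with the robot touching nothing.
It also fails if it takes over 136 s, if anything falls off the work surface, if the arm or the gripper's body presses on something with over 40 N, if the wrist force passes 120 N, or if a joint passes its speed limit or range.

### The arm

A 6-joint arm with a two-finger parallel gripper is mounted at the origin on a cart in front of the work surface, level with it; the furniture and walls round the work are solid. World frame = base frame: x ahead of the robot, y to its left, z up, the work surface at z = 0. Lengths are in m, angles in rad, forces in N, time in s.
With the tool pointing down it reaches from about 0.375 to 0.975 m from the base axis. Payload 3.8 kg.
Tool frame: the origin (TCP) lies between the finger pads; the fingertips stand 22 mm ahead of it and the grasp point (between the pads) lies 3 mm ahead of it; z points along the fingers, y is the direction in which the jaws open and shut (so a half turn about z gives the same grasp; the last joint's range is limited). The gripper opens to 85 mm and grips with 20 to 120 N. Pads are 22 mm wide; open, the fingers measure 114 mm over their backs; the gripper's body (76 mm by 85 mm) begins 54 mm behind the grasp point. The pads swing forward as they close: fully open they stand 13 mm farther back than shut.
Start: joints at [1.097, 0.264, 1.604, -0, 1.274, -0.037], TCP at [0.286, 0.612, 0.253] pointing down, gripper open.
Joint ranges: [-2.63, 2.63], [-0.94, 2.18], [0.31, 2.57], [-1.31, 4.45], [0, 2.66], [-2.55, 2.55]. Speed limits (rad/s): [2.57, 2.57, 3.14, 3.14, 3.14, 3.14].

### API

Orientations are given as a rotation vector (axis times angle).
In Python, from workcell import * gives the robot as it stands.
- The arm moves only by the tool step_arm, never from a script. Its argument "motion" is a list that holds one entry, the list of rows, each a list of 7 numbers: the finger opening in m, from 0 to 0.0854, then the shift along the world's x, y, z in m, then the turn, a rotation vector about the world's x, y, z in degrees. A call has exactly 8 rows; each row is the pose to reach, as a shift and turn from the pose measured when the call began; what a row does not reach only later rows make up. A row lasts 1/8 s, in which the tool goes at most 62.5 mm and 10.7 degrees, less where a joint would pass 70% of its speed; a pose out of reach is approached as far as the arm can. A call with a gripper value outside its range is refused whole. The fingers move at their own pace and stop on an object; "newtons" is the grip in N (left out, the last holds). Time passes only in rows, so rows that repeat a pose let the fingers close, or fill a call up. It gives the time, the measured TCP pose, the force and the opening at its end, in the units of the state.
- read_state(): the state, without advancing time (a new reading comes with each control period).
- read_camera(name): name is "scene" or "top"; returns (picture, depth): 384x512x3 uint8, blue, green, red; 384x512 float32, m along the optical axis (not along the pixel's ray), 0 where there is no reading.
- get_calibration(name): a dict with "K" (3x3 intrinsics, pixels), "world_from_camera" (4x4, takes a point from camera to world coordinates). Camera axes: x right, y down, z forward; pixel columns grow to the right and rows downward; lengths in m; the calibration is good to about 2 mm. A picture is of the moment at which its call begins. get_calibration takes no time and is no camera call.
- finish_job(): hands the job in, once; it reports no verdict.
Trained networks look in the newest picture that a camera, given by its name, has taken for a name from the list of things; names that differ only in an ending like _2 or _b are one class to them, and where a whole thing is asked for, a point or a joint stands for the part that bears it (a point fixed in the world has none). Each returns a list of dicts, best first, with "score" (0 to 1); they miss things now and then, are a little off and sometimes report something else, mostly with a low value. They report only what shows in the picture. A call takes as long as a camera call.
- spot_in(camera, thing): "xyz" ([x, y, z] in m, in the coordinates of the camera as it stood for that picture, good to about 4 mm: the middle of the surface that is visible of it).
- regions_of(camera, thing): "region" (384x512 bool, what is visible of it).
The state is a dict: "time": time; "q": joint angles; "joint_vel": joint speeds; "joint_torque": joint torques, N m; "tool_pos": TCP position; "tcp_rot": TCP orientation; "wrist_force": force on the tool from outside, world axes, zero at the start; "torque": the same for the moment, N m; "width": opening from 0.0 (shut) to 1.0 (fully open).
Only numpy, scipy, OpenCV 4.12 (cv2) and the standard library are available. Lean on these libraries where they do the work, as an engineer would, in place of code of your own. Each camera call takes 0.05 s, during which the arm holds its last target. There are 200 camera calls.

## Working session

There is one attempt and no reset: what is moved stays moved. The work goes in short steps, Python scripts to look and compute and a tool call to move; the robot and the scene stay as the last step left them, time stands still between calls to the robot, and variables do not carry over. Pictures are saved under pics/ and viewed, on a budget of 14 in all, crops included, one or two more only if the job needs it, and the job is handed in when it is done.

Besides the shell and the picture viewer there is one more tool, called after ">>>" as a command line: name --argument value ..., lists and objects as JSON in quotes. step_arm: Moves the arm, as the interface text tells. Its arguments: {"type":"object","properties":{"motion":{"type":"array"},"newtons":{"type":"number"}},"required":["motion"]}

```bash
ls; mkdir -p pics; cat > h.py <<'E'
from workcell import *
import numpy as np, cv2
def snap(c,f=None):
    im,d=read_camera(c)
    if f: cv2.imwrite('pics/'+f,im)
    return im,d,get_calibration(c)
def cloud(d,cal):
    K=cal['K'];T=np.array(cal['world_from_camera']);v,u=np.mgrid[:d.shape[0],:d.shape[1]]
    P=np.stack([(u-K[0][2])/K[0][0]*d,(v-K[1][2])/K[1][1]*d,d],-1)
    return P@T[:3,:3].T+T[:3,3]
THINGS="green_tray pink_tray cream_tablet_centre brown_box_centre small_box_centre white_box_centre bean_jar_centre blue_box_centre bell".split()
E
python3 - <<'E'
from h import *
s=read_state();print(s)
for c in("scene","top"):
    im,d,cal=snap(c,c+"0.png");print(c,np.round(cal['K'],1).tolist(),np.round(cal['world_from_camera'],3).tolist())
    P=cloud(d,cal)
    for t in THINGS:
        r=regions_of(c,t)
        for e in r[:2]:
            m=e['region']&(d>0)
            if m.sum()<10: continue
            v,u=np.where(m);Q=P[m]
            print(t,round(e['score'],2),m.sum(),'px',int(u.mean()),int(v.mean()),'med',np.round(np.median(Q,0),3),'z95',np.round(np.percentile(Q[:,2],[5,95]),3), 'x',np.round(np.percentile(Q[:,0],[2,98]),3),'y',np.round(np.percentile(Q[:,1],[2,98]),3))
E
```

```text
pics
{'time': 0.0, 'q': array([ 1.09709832e+00,  2.64767457e-01,  1.60539559e+00, -5.35902841e-06,
        1.27368633e+00, -3.68895260e-02]), 'joint_vel': array([-0.00013903,  0.00011943,  0.00040251,  0.00074549,  0.00115525,
        0.00104143]), 'joint_torque': array([ 6.88624532e-04, -5.15119100e+01, -3.67315757e+01, -2.35722555e-04,
        1.32766124e-02,  1.43649896e-05]), 'tool_pos': array([0.28524128, 0.61101064, 0.25194067]), 'tcp_rot': array([-0.68057008, -3.06640958,  0.00343138]), 'wrist_force': array([-0.13525801,  0.08570979, -0.27873047]), 'torque': array([ 0.0121122 , -0.02189931,  0.01143897]), 'width': 1.0010505788015607}
scene [[371.0, 0.0, 252.1], [0.0, 371.0, 194.9], [0.0, 0.0, 1.0]] [[0.596, -0.612, 0.52, -0.274], [-0.803, -0.445, 0.396, -0.661], [-0.011, -0.654, -0.757, 1.16], [0.0, 0.0, 0.0, 1.0]]
green_tray 0.97 1300 px 178 158 med [0.495 0.337 0.006] z95 [0.001 0.017] x [0.381 0.615] y [0.263 0.408]
pink_tray 0.96 2079 px 303 230 med [ 0.487 -0.32   0.006] z95 [0.001 0.017] x [0.374 0.608] y [-0.393 -0.245]
cream_tablet_centre 0.63 400 px 228 200 med [0.435
[... 1664 characters left out ...]
0.371 0.6  ] y [-0.389 -0.244]
brown_box_centre 0.73 339 px 229 158 med [ 0.566 -0.008  0.051] z95 [0.044 0.057] x [0.527 0.608] y [-0.036  0.023]
small_box_centre 0.65 236 px 187 196 med [0.423 0.157 0.05 ] z95 [0.043 0.056] x [0.396 0.454] y [0.131 0.185]
white_box_centre 0.95 584 px 188 157 med [0.57  0.152 0.062] z95 [0.003 0.068] x [0.513 0.627] y [0.117 0.191]
bean_jar_centre 0.65 192 px 269 192 med [ 0.432 -0.157  0.086] z95 [0.079 0.091] x [0.405 0.459] y [-0.183 -0.131]
blue_box_centre 0.79 481 px 269 158 med [ 0.569 -0.16   0.045] z95 [0.003 0.051] x [0.52 0.62] y [-0.195 -0.126]
bell 0.81 312 px 362 210 med [ 0.362 -0.523  0.031] z95 [0.007 0.045] x [0.33  0.397] y [-0.559 -0.493]
```

```bash
python3 - <<'E'
import cv2
a=cv2.imread('pics/scene0.png');b=cv2.imread('pics/top0.png')
cv2.imwrite('pics/s1.png',cv2.resize(a[90:320,120:390],None,fx=2.6,fy=2.6,interpolation=2))
cv2.imwrite('pics/t1.png',cv2.resize(b[110:250,90:390],None,fx=2.6,fy=2.6,interpolation=2))
E
python3 - <<'E'
from h import *
from scipy import ndimage
# top-face rectangle fits, both cameras
for c in("scene","top"):
    im,d,cal=snap(c);P=cloud(d,cal)
    for t in THINGS:
        r=regions_of(c,t)
        if not r: print(c,t,'none');continue
        m=r[0]['region']&(d>0)
        if t.endswith('tray'):
            Q=P[m]; sel=Q
        else:
            Q=P[m];zt={'cream':.01,'brown':.05,'small':.05,'white':.062,'bean_':.085,'blue_':.05,'bell':.04}[t[:5]]
            zt=np.median(Q[Q[:,2]>np.percentile(Q[:,2],50)][:,2]); sel=Q[abs(Q[:,2]-zt)<.008]
        zz=np.median(sel[:,2]);(cx,cy),(w,h),a=cv2.minAreaRect(sel[:,:2].astype(np.float32)*1000)
        print(c,t,round(r[0]['score'],2),'ctr',round(cx,1),round(cy,1),'wh',round(w,1),round(h,1),'a',round(a,1),'z',round(zz*1000,1),len(sel))
    if c=='top':
        bg=P[(abs(P[...,2])<.02)&(P[...,0]>.3)&(P[...,0]<.35)]
        print('counter z',np.median(bg[:,2]))
    else:
        bg=P[(abs(P[...,2])<.02)&(P[...,0]>.3)&(P[...,0]<.35)]; print('counter z',np.median(bg[:,2]))
E
```

```text
scene green_tray 0.65 ctr 505.9 341.2 wh 163.6 253.8 a 86.7 z 5.9 1257
scene pink_tray 0.92 ctr 497.5 -315.7 wh 156.1 258.4 a 84.1 z 5.8 2181
scene cream_tablet_centre 0.62 ctr 434.8 2.6 wh 65.2 127.2 a 79.1 z 11.8 381
scene brown_box_centre 0.77 ctr 574.4 -11.2 wh 89.2 62.9 a 2.7 z 51.5 228
scene small_box_centre 0.56 ctr 429.3 153.2 wh 62.7 57.8 a 3.0 z 50.1 165
scene white_box_centre 0.69 ctr 575.8 150.3 wh 120.1 69.7 a 8.6 z 63.2 300
scene bean_jar_centre 0.74 ctr 436.3 -162.7 wh 60.6 56.0 a 36.3 z 85.7 168
scene blue_box_centre 0.89 ctr 575.8 -165.4 wh 104.2 69.9 a 3.5 z 46.2 336
scene bell 0.87 ctr 365.6 -534.0 wh 61.3 59.8 a 45.8 z 36.3 216
counter z -0.00037097836130306483
top green_tray 0.88 ctr 493.2 342.5 wh 151.1 243.1 a 87.1 z 5.1 2187
top pink_tray 0.84 ctr 488.8 -316.7 wh 150.1 243.7 a 83.2 z 5.1 2144
top cream_tablet_centre 0.62 ctr 431.0 7.3 wh 62.0 125.7 a 81.4 z 11.6 463
top brown_box_centre 0.88 ctr 568.0 -6.5 wh 83.3 58.3 a 0.5 z 50.8 291
top small_box_centre 0.57 ctr 423.6 158.0 wh 55.9 62.0 a 89.9 z 50.7 222
top white_box_centre none
top bean_jar_centre 0.59 ctr 430.8 -156.1 wh 58.7 56.3 a 44.9 z 84.9 197
top blue_box_centre 0.71 ctr 570.3 -161.4 wh 99.4 67.0 a 3.6 z 45.9 397
top bell 0.58 ctr 363.4 -528.2 wh 54.0 58.5 a 90.0 z 36.5 156
counter z 0.00016271629134156917
```

View pics/s1.png

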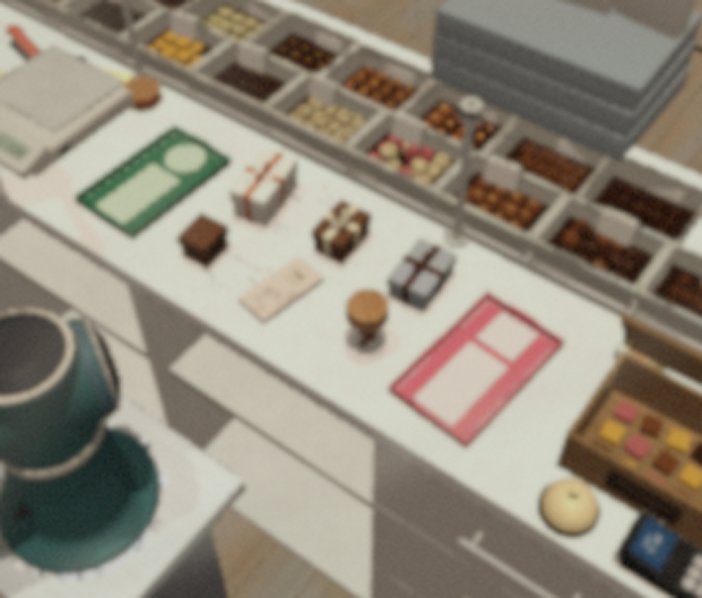

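View pics/t1.png

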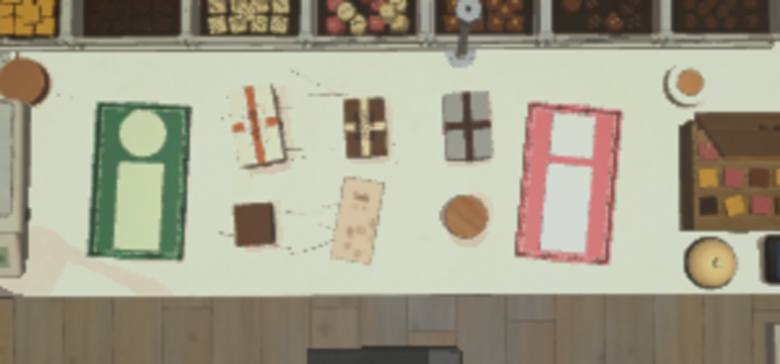

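```bash
cat >> h.py <<'E'
from scipy.optimize import minimize
def proj(P,cal):
    T=np.linalg.inv(np.array(cal['world_from_camera']));p=np.asarray(P)@T[:3,:3].T+T[:3,3];p=p@np.array(cal['K']).T
    return p[:,:2]/p[:,2:]
def fitbox(mask,cal,L,W,H,x0,z0=0.):
    S=8;m=mask.astype(np.float32)
    v,u=np.where(mask);a,b=max(v.min()-6,0),v.max()+7;l,r=max(u.min()-6,0),u.max()+7;m=m[a:b,l:r]
    C=np.array([[sx*L/2,sy*W/2,z] for sx in(-1,1) for sy in(-1,1) for z in(0,H)])
    def cost(p):
        c,s=np.cos(p[2]/57.3),np.sin(p[2]/57.3)
        Q=np.c_[C[:,0]*c-C[:,1]*s+p[0]/1000,C[:,0]*s+C[:,1]*c+p[1]/1000,C[:,2]+z0]
        q=((proj(Q,cal)-[l,a]+.5)*S-.5)
        k=np.zeros((m.shape[0]*S,m.shape[1]*S),np.uint8)
        cv2.fillConvexPoly(k,np.round(cv2.convexHull(q.astype(np.float32))*16).astype(np.int32),255,shift=4)
        k=cv2.resize(k,m.shape[::-1],interpolation=cv2.INTER_AREA)/255.
        return abs(k-m).sum()/m.sum()
    best=None
    for dy in(-5,0,5):
        o=minimize(cost,[x0[0],x0[1],x0[2]+dy],method='Nelder-Mead',options=dict(initial_simplex=np.array(x0)+[0,0,dy]+np.array([[0,0,0],[6,0,0],[0,6,0],[0,0,5]])))
        if best is None or o.fun<best.fun: best=o
    return np.round(best.x,1),round(best.fun,3)
def ortho(im,cal,z,x0,x1,y0,y1,res=.001):
    w=np.array([[x0,y0,z],[x1,y0,z],[x1,y1,z],[x0,y1,z]]);q=proj(w,cal)
    n,mm=int(round((x1-x0)/res)),int(round((y1-y0)/res))
    H=cv2.getPerspectiveTransform(q.astype(np.float32),np.array([[0,0],[n,0],[n,mm],[0,mm]],np.float32))
    return cv2.warpPerspective(im,H,(n,mm),flags=cv2.INTER_CUBIC)
DIM=dict(green_tray=(.236,.142,.016),pink_tray=(.236,.142,.016),cream_tablet_centre=(.126,.062,.010),brown_box_centre=(.086,.060,.05),
 small_box_centre=(.062,.056,.05),white_box_centre=(.116,.066,.062),blue_box_centre=(.101,.069,.047))
def marks(c,im,cal,ctr):
    x,y=ctr;X0,Y0=x-.13,y-.085
    o=ortho(im,cal,.004,X0,X0+.26,Y0,Y0+.17);hsv=cv2.cvtColor(o,cv2.COLOR_BGR2HSV)
    sat=hsv[...,1];inn=np.zeros(sat.shape,np.uint8);inn[22:-22,20:-20]=1
    t,_=cv2.threshold(sat[inn>0].reshape(-1,1),0,255,cv2.THRESH_OTSU)
    b=((sat<t)&(inn>0)).astype(np.uint8);n,lab,st,ce=cv2.connectedComponentsWithStats(b)
    for i in range(1,n):
        if st[i,4]>1500:
            p=np.argwhere(lab==i)[:,::-1].astype(np.float32);(a,bb),wh,an=cv2.minAreaRect(p)
            th=np.degrees(.5*np.arctan2(2*np.cov(p.T)[0,1],np.cov(p.T)[0,0]-np.cov(p.T)[1,1]))
            print('  mark',c,np.round((ce[i]+.5+np.array([X0,Y0])*1000),1),'area',st[i,4],'wh',np.round(wh),'th',round(th,1))
E
python3 - <<'E'
from h import *
G=dict(green_tray=(500,340,-3),pink_tray=(493,-316,-6),cream_tablet_centre=(432,5,-9),brown_box_centre=(571,-9,2),small_box_centre=(426,155,2),white_box_centre=(572,151,8),blue_box_centre=(572,-163,3))
for c in("scene","top"):
    im,d,cal=snap(c)
    P=cloud(d,cal)
    for t in G:
        for _ in range(2):
            r=regions_of(c,t)
            if r: break
        if not r: print(c,t,'none'); continue
        print(c,t,round(r[0]['score'],2),*fitbox(r[0]['region'],cal,*DIM[t],G[t]))
    marks(c,im,cal,(.497,.341));marks(c,im,cal,(.491,-.316))
    r=regions_of(c,'bean_jar_centre');m=r[0]['region']&(abs(P[...,2]-.085)<.008)
    v,u=np.where(m);K=np.array(cal['K']);T=np.array(cal['world_from_camera'])
    # ray-plane at z=.085
    R=np.c_[(u-K[0,2])/K[0,0],(v-K[1,2])/K[1,1],np.ones(len(u))]@T[:3,:3].T
    Q=T[:3,3]+R*((.085-T[2,3])/R[:,2:]);print(c,'jar',len(u),np.round(Q.mean(0)*1000,1))
E
```

```text
scene green_tray 0.94 [500.4 336.3  -2.8] 0.047
scene pink_tray 0.79 [ 492.5 -319.2   -5.8] 0.028
scene cream_tablet_centre 0.6 [438.3   6.  -10.9] 0.08
scene brown_box_centre 0.59 [577.3  -8.8   5.3] 0.067
scene small_box_centre 0.48 [4.20e+02 1.59e+02 3.00e-01] 1.0
scene white_box_centre 0.75 [581.3 153.4  12.4] 0.059
scene blue_box_centre 0.67 [ 580.1 -162.4    6. ] 0.107
  mark scene [494.  337.9] area 17850 wh [106. 222.] th -1.7
  mark scene [ 565.9 -325.3] area 4737 wh [69. 72.] th -27.2
  mark scene [ 453.4 -314.1] area 9990 wh [ 74. 139.] th -4.7
scene jar 183 [ 434.6 -162.4   85. ]
top green_tray 0.79 [492.4 339.3  -2.6] 0.033
top pink_tray 0.53 [ 493. -316.  -11.] 1.0
top cream_tablet_centre 0.89 [430.8   7.3 -10.7] 0.071
top brown_box_centre 0.77 [ 5.687e+02 -9.300e+00 -2.000e-01] 0.107
top small_box_centre 0.6 [4.249e+02 1.589e+02 4.000e-01] 0.211
top white_box_centre 0.57 [571.8 155.    7.8] 0.057
top blue_box_centre none
  mark top [569.9 334.8] area 5045 wh [96. 77.] th -41.3
  mark top [455.7 341.9] area 10401 wh [ 77. 139.] th -3.3
  mark top [ 560.3 -323.4] area 4471 wh [67. 70.] th -3.5
  mark top [ 448.3 -312.1] area 9469 wh [ 72. 137.] th -6.4Traceback (most recent call last):
  File "<stdin>", line 13, in <module>
IndexError: list index out of range
```

>>> step_arm --motion '[[[0.085,0.148,-0.77,0,0,0,10],[0.085,0.148,-0.77,0,0,0,20],[0.085,0.148,-0.77,0,0,0,25],[0.085,0.148,-0.77,0,0,0,25],[0.085,0.148,-0.77,0,0,0,25],[0.085,0.148,-0.77,0,0,0,25],[0.085,0.148,-0.77,0,0,0,25],[0.085,0.148,-0.77,0,0,0,25]]]' --newtons 30

```text
time: 3.95
tool_pos: [0.38, 0.1188, 0.2538]
tcp_rot: [-0.0, 3.14, 0.001]
wrist_force: [-0.0, 0.4, 0.3]
width: 0.996
```

>>> step_arm --motion '[[[0.085,0.053,-0.278,0,0,0,0],[0.085,0.053,-0.278,0,0,0,0],[0.085,0.053,-0.278,0,0,0,0],[0.085,0.053,-0.278,0,0,0,0],[0.085,0.053,-0.278,0,0,0,0],[0.085,0.053,-0.278,-0.06,0,0,0],[0.085,0.053,-0.278,-0.1,0,0,0],[0.085,0.053,-0.278,-0.1,0,0,0]]]'

```text
time: 4.95
tool_pos: [0.43, -0.1581, 0.1505]
tcp_rot: [-0.0, -3.136, -0.005]
wrist_force: [-1.2, -0.4, -0.2]
width: 0.996
```

>>> step_arm --motion '[[[0.085,0.003,-0.001,-0.02,0,0,0],[0.085,0.003,-0.001,-0.04,0,0,0],[0.085,0.003,-0.001,-0.06,0,0,0],[0.085,0.003,-0.001,-0.075,0,0,0],[0.085,0.003,-0.001,-0.085,0,0,0],[0.085,0.003,-0.001,-0.095,0,0,0],[0.085,0.003,-0.001,-0.1,0,0,0],[0.085,0.003,-0.001,-0.1,0,0,0]]]'

```text
time: 5.95
tool_pos: [0.4328, -0.159, 0.0502]
tcp_rot: [-0.0, -3.135, -0.006]
wrist_force: [-0.4, -0.5, -0.4]
width: 0.998
```

```bash
python3 - <<'E'
from h import *
im,d,cal=snap('scene');print(read_state()['tool_pos'])
cv2.imwrite('pics/s2.png',cv2.resize(im[140:260,190:340],None,fx=5,fy=5,interpolation=2))
E
```

```text
[ 0.4330841  -0.15915529  0.05051007]
```

View pics/s2.png

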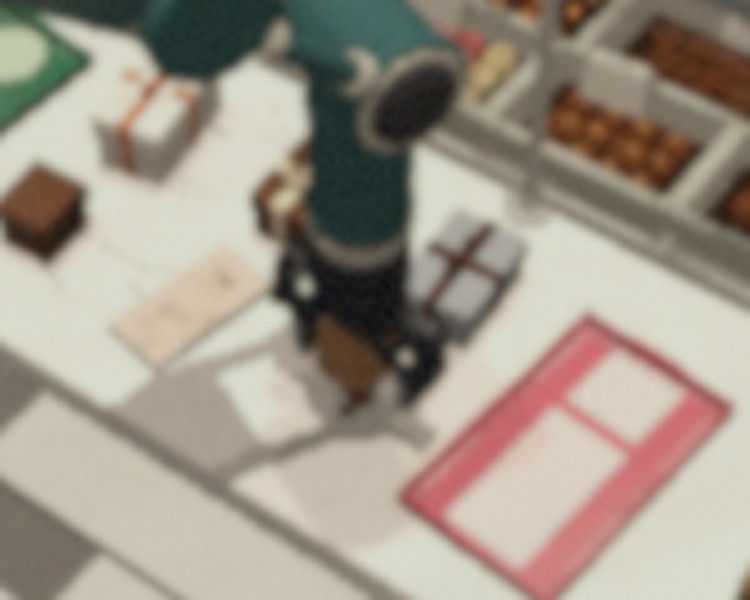

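>>> step_arm --motion '[[[0.04,0,0,0,0,0,0],[0.04,0,0,0,0,0,0],[0.04,0,0,0,0,0,0],[0.04,0,0,0,0,0,0],[0.085,0,0,0,0,0,0],[0.085,0,0,0,0,0,0],[0.085,0,0,0,0,0,0],[0.085,0,0,0,0,0,0]]]' --newtons 30

```text
time: 7.0
tool_pos: [0.433, -0.1592, 0.0504]
tcp_rot: [-0.001, -3.136, -0.006]
wrist_force: [0.3, -0.7, -0.7]
width: 0.996
```

>>> step_arm --motion '[[[0.085,0,0,0,0,0,-10.7],[0.085,0,0,0,0,0,-21.4],[0.085,0,0,0,0,0,-32],[0.085,0,0,0,0,0,-42.7],[0.085,0,0,0,0,0,-53.4],[0.085,0,0,0,0,0,-64],[0.085,0,0,0,0,0,-74.7],[0.085,0,0,0,0,0,-85]]]'

```text
time: 8.0
tool_pos: [0.433, -0.1592, 0.0503]
tcp_rot: [-2.128, -2.308, -0.01]
wrist_force: [-0.5, -0.3, 0.0]
width: 0.995
```

>>> step_arm --motion '[[[0.085,0,0,0,0,0,0],[0.04,0,0,0,0,0,0],[0.04,0,0,0,0,0,0],[0.04,0,0,0,0,0,0],[0.04,0,0,0,0,0,0],[0.04,0,0,0,0,0,0],[0.04,0,0,0,0,0,0],[0.04,0,0,0,0,0,0]]]'

```text
time: 9.0
tool_pos: [0.4337, -0.1594, 0.0509]
tcp_rot: [-2.129, -2.31, -0.011]
wrist_force: [0.8, 0.9, 5.9]
width: 0.758
```

>>> step_arm --motion '[[[0.04,0,0,0.02,0,0,0],[0.04,0,0,0.06,0,0,0],[0.04,0,0,0.11,0,0,0],[0.04,0.01,0.04,0.13,0,0,5],[0.04,0.025,0.09,0.13,0,0,15],[0.04,0.04,0.14,0.13,0,0,25],[0.04,0.055,0.19,0.13,0,0,35],[0.04,0.065,0.235,0.13,0,0,45]]]' --newtons 40

```text
time: 10.0
tool_pos: [0.4979, 0.0772, 0.1796]
tcp_rot: [-1.071, -2.948, -0.008]
wrist_force: [0.8, 0.0, -2.4]
width: 0.753
```

```bash
python3 - <<'E'
from h import *
im,d,cal=snap('scene');s=read_state();print(s['tool_pos'],s['tcp_rot'],s['width'],s['wrist_force'],s['q'])
cv2.imwrite('pics/s3.png',cv2.resize(im[90:250,130:330],None,fx=4,fy=4,interpolation=2)[:600])
E
```

```text
[0.49899244 0.08176345 0.17989537] [-1.06192389 -2.95094641 -0.01547568] 0.7497854507391 [ 1.73566487  4.39413553 -1.21861716] [ 0.10591615  0.00218144  2.03970912  0.01258259  1.1002454  -0.77972688]
```

View pics/s3.png

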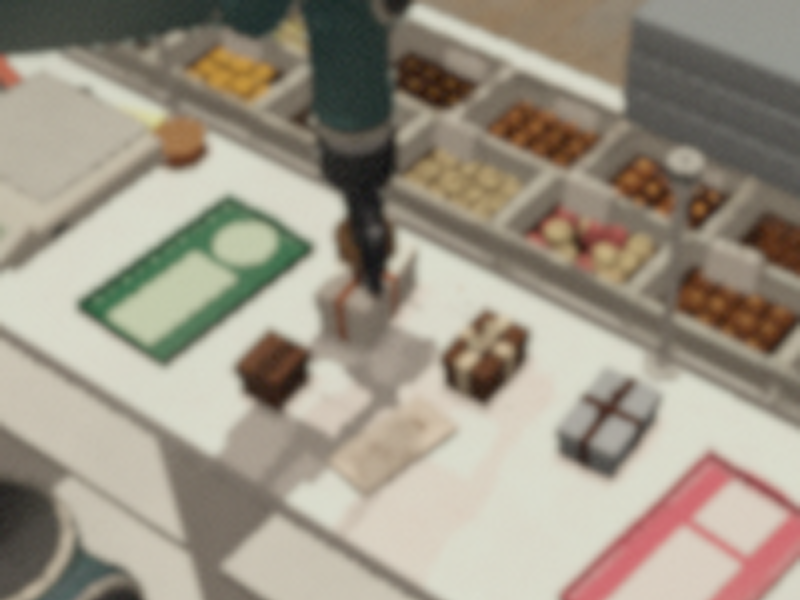

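>>> step_arm --motion '[[[0.04,0.014,0.05,0,0,0,9],[0.04,0.028,0.1,0,0,0,18],[0.04,0.042,0.15,0,0,0,27],[0.04,0.056,0.2,0,0,0,36],[0.04,0.068,0.24,0,0,0,36.8],[0.04,0.0716,0.2526,-0.02,0,0,36.8],[0.04,0.0716,0.2526,-0.06,0,0,36.8],[0.04,0.0716,0.2526,-0.085,0,0,36.8]]]'

```text
time: 11.05
tool_pos: [0.568, 0.3323, 0.0903]
tcp_rot: [-0.076, -3.127, -0.006]
wrist_force: [0.0, -0.7, -2.6]
width: 0.756
```

>>> step_arm --motion '[[[0.04,0.0026,0.0021,-0.012,0,0,0],[0.04,0.0026,0.0021,-0.022,0,0,0],[0.04,0.0026,0.0021,-0.029,0,0,0],[0.04,0.0026,0.0021,-0.033,0,0,0],[0.04,0.0026,0.0021,-0.0345,0,0,0],[0.04,0.0026,0.0021,-0.0348,0,0,0],[0.04,0.0026,0.0021,-0.0348,0,0,0],[0.04,0.0026,0.0021,-0.0348,0,0,0]]]'

```text
time: 12.05
tool_pos: [0.5707, 0.3345, 0.0558]
tcp_rot: [-0.076, -3.127, -0.006]
wrist_force: [0.1, -0.7, -2.7]
width: 0.75
```

>>> step_arm --motion '[[[0.04,0,0,-0.001,0,0,0],[0.04,0,0,-0.0015,0,0,0],[0.04,0,0,-0.0015,0,0,0],[0.085,0,0,-0.0015,0,0,0],[0.085,0,0,-0.0015,0,0,0],[0.085,0,0,-0.0015,0,0,0],[0.085,0,0,0.03,0,0,0],[0.085,0,0,0.08,0,0,0]]]'

```text
time: 13.05
tool_pos: [0.569, 0.3336, 0.1338]
tcp_rot: [-0.076, -3.122, -0.002]
wrist_force: [0.1, -0.4, -0.5]
width: 0.999
```

>>> step_arm --motion '[[[0.085,0.002,0,0.04,0,0,0],[0.085,0.002,-0.04,0.05,0,0,4],[0.085,0.003,-0.09,0.05,0,0,8],[0.085,0.004,-0.14,0.05,0,0,11.6],[0.085,0.007,-0.18,0.05,0,0,11.6],[0.085,0.007,-0.18,0.05,0,0,11.6],[0.085,0.007,-0.18,0.05,0,0,11.6],[0.085,0.007,-0.18,0.05,0,0,11.6]]]'

```text
time: 14.05
tool_pos: [0.576, 0.1547, 0.1837]
tcp_rot: [0.242, -3.114, 0.0]
wrist_force: [0.2, -0.1, 0.3]
width: 0.993
```

```bash
cat >> h.py <<'E'
def regmask(c,t,n=3,near=None,P=None):
    for _ in range(n):
        for e in regions_of(c,t):
            m=e['region']
            if e['score']<.4 or m.sum()<30: continue
            if near is not None:
                q=P[m&(P[...,2]>-.01)]
                if len(q)<10 or np.linalg.norm(np.median(q[:,:2],0)*1000-near)>40: continue
            return m
def topc(m,P,cal,zt,tol=.008):
    mm=m&(abs(P[...,2]-zt)<tol);v,u=np.where(mm);K=np.array(cal['K']);T=np.array(cal['world_from_camera'])
    R=np.c_[(u-K[0,2])/K[0,0],(v-K[1,2])/K[1,1],np.ones(len(u))]@T[:3,:3].T
    Q=T[:3,3]+R*((zt-T[2,3])/R[:,2:]);return np.round(Q.mean(0)*1000,1)[:2],len(u)
E
python3 - <<'E'
from h import *
print(read_state()['tool_pos'])
for c in("scene","top"):
    im,d,cal=snap(c,c+'4.png');P=cloud(d,cal)
    m=regmask(c,'bean_jar_centre',3,(570,334),P)
    if m is not None: print(c,'jar',topc(m,P,cal,.089))
    m=regmask(c,'green_tray',3,(496,338),P)
    if m is not None:
        print(c,'green',fitbox(m,cal,*DIM['green_tray'],(497,338,-3)))
    marks(c,im,cal,(.497,.338))
E
python3 - <<'E'
import cv2
a=cv2.imread('pics/top4.png')
cv2.imwrite('pics/t4.png',cv2.resize(a[125:235,100:230],None,fx=5,fy=5,interpolation=2))
E
```

```text
[0.57598022 0.15471708 0.18370105]
scene green (array([500.8, 335.2,  -1.4]), np.float64(0.124))
  mark scene [488.1 336.7] area 17114 wh [105. 221.] th -4.4
top jar (array([565.4, 344.9]), 120)
top green (array([490.8, 342.5,  -4.7]), np.float64(0.851))
  mark top [485.2 331.3] area 19344 wh [219. 125.] th 1.7
```

View pics/t4.png

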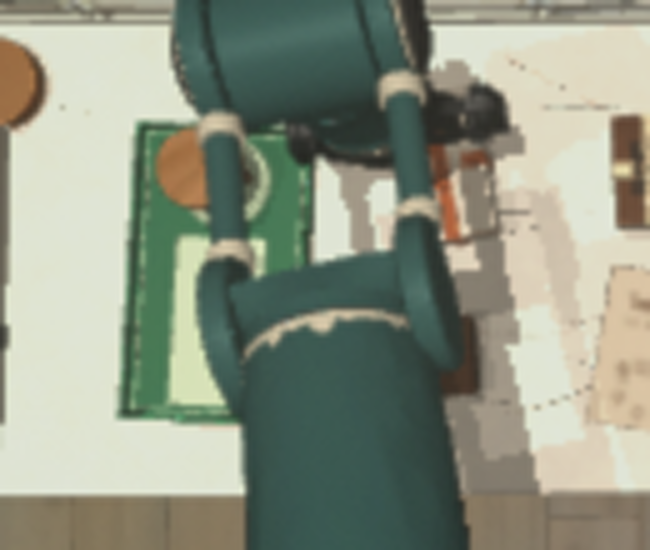

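>>> step_arm --motion '[[[0.085,-0.03,-0.06,0,0,0,0],[0.085,-0.05,-0.12,0,0,0,0],[0.085,-0.07,-0.18,0,0,0,0],[0.085,-0.08,-0.24,0,0,0,0],[0.085,-0.08,-0.28,0,0,0,0],[0.085,-0.08,-0.28,0,0,0,0],[0.085,-0.08,-0.28,0,0,0,0],[0.085,-0.08,-0.28,0,0,0,0]]]'

```text
time: 15.45
tool_pos: [0.496, -0.125, 0.1836]
tcp_rot: [0.243, -3.113, 0.0]
wrist_force: [-0.3, 0.1, -0.3]
width: 0.99
```

```bash
python3 - <<'E'
from h import *
print(read_state()['tool_pos'])
G=dict(green_tray=(497,338,-3),white_box_centre=(576,154,9),small_box_centre=(426,157,1))
for c in("scene","top"):
    im,d,cal=snap(c,c+'5.png');P=cloud(d,cal)
    m=regmask(c,'bean_jar_centre',3,(570,334),P)
    if m is not None:
        print(c,'jar',topc(m,P,cal,.089)); 
        k=m&(abs(P[...,2]-.089)<.008); q=P[k]; print('   circle',np.round(np.array(cv2.minEnclosingCircle((q[:,:2]*1000).astype(np.float32))[0])),k.sum())
    for t in G:
        m=regmask(c,t,3,G[t][:2],P)
        if m is not None: print(c,t,m.sum(),*fitbox(m,cal,*DIM[t],G[t]), topc(m,P,cal,DIM[t][2]))
    # green tray outline by colour (hsv), tray walls top
    o=ortho(im,cal,.004,.36,.63,.25,.43);cv2.imwrite(f'pics/o_{c}.png',cv2.resize(o,None,fx=1.48,fy=1.48))
a=cv2.imread('pics/o_scene.png');b=cv2.imread('pics/o_top.png');cv2.imwrite('pics/o5.png',np.hstack([a,b]))
E
```

```text
[ 0.49600688 -0.12495849  0.18358457]
scene jar (array([571.6, 328.5]), 115)
   circle [574. 332.] 115
scene green_tray 1171 [501.  338.6  -2.7] 0.139 (array([485.9, 325. ]), 347)
scene small_box_centre 288 [433.8 159.    5.4] 0.101 (array([428. , 152.2]), 169)
top jar (array([566.4, 333.1]), 217)
   circle [568. 334.] 217
top green_tray 1982 [492.3 338.9  -3.1] 0.149 (array([484. , 337.2]), 506)
top white_box_centre 574 [571.  154.9   9.3] 0.071 (array([570.2, 152.9]), 496)
top small_box_centre 223 [ 4.224e+02  1.592e+02 -3.000e-01] 0.2 (array([422.4, 157.2]), 211)
```

View pics/o5.png

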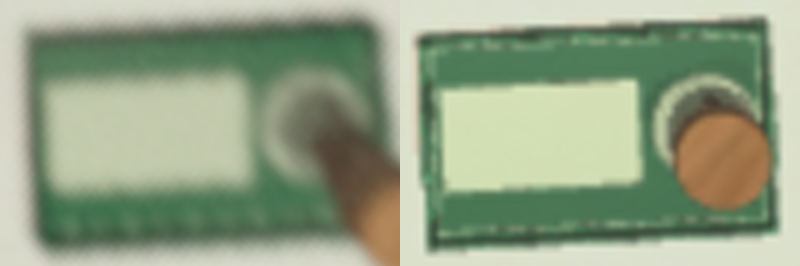

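```bash
cat >> h.py <<'E'
def blob(im,cal,z,x0,x1,y0,y1,sel,minA=500):
    o=ortho(im,cal,z,x0,x1,y0,y1,.0005);hsv=cv2.cvtColor(o,cv2.COLOR_BGR2HSV).astype(int)
    b=sel(hsv,o.astype(int)).astype(np.uint8);b=cv2.morphologyEx(b,cv2.MORPH_OPEN,np.ones((9,9)))
    n,lab,st,ce=cv2.connectedComponentsWithStats(b)
    if n<2: return None
    i=1+np.argmax(st[1:,4]);p=np.argwhere(lab==i)[:,::-1].astype(np.float32)
    (a,bb),wh,an=cv2.minAreaRect(p);c=np.cov(p.T);th=np.degrees(.5*np.arctan2(2*c[0,1],c[0,0]-c[1,1]))
    f=lambda q:np.round((np.array(q)+.5)*.5+np.array([x0,y0])*1000,1)
    return dict(cen=f(ce[i]),rect=f((a,bb)),wh=np.round(np.array(wh)*.5,1),th=round(th,1),area=round(st[i,4]/4))
E
python3 - <<'E'
from h import *
for c in("scene","top"):
    im=cv2.imread(f'pics/{c}5.png');cal=get_calibration(c)
    print(c,'oblong',blob(im,cal,.004,.385,.54,.295,.385,lambda h,o:h[...,1]<(55 if c=='scene' else 75)))
    print(c,'stopper',blob(im,cal,.085+.004,.52,.62,.28,.39,lambda h,o:(h[...,0]<22)&(h[...,1]>90)))
    o=ortho(im,cal,.004,.36,.63,.25,.43);h=cv2.cvtColor(o,cv2.COLOR_BGR2HSV)
    print([tuple(h[y,x]) for x,y in((100,90),(100,125),(100,160),(230,90))])
    print(c,'oblong pink',blob(im,cal,.004,.37,.54,-.37,-.26,lambda h,o:h[...,1]<45))
E
```

```text
scene oblong {'cen': array([462.2, 338.6]), 'rect': array([462.9, 338.9]), 'wh': array([ 80. , 154.8]), 'th': np.float64(-1.3), 'area': 11327}
scene stopper {'cen': array([560.4, 320. ]), 'rect': array([558.7, 317.1]), 'wh': array([84.5, 50.6]), 'th': np.float64(45.4), 'area': 3292}
[(np.uint8(38), np.uint8(38), np.uint8(203)), (np.uint8(45), np.uint8(48), np.uint8(171)), (np.uint8(60), np.uint8(56), np.uint8(101)), (np.uint8(18), np.uint8(71), np.uint8(83))]
scene oblong pink {'cen': array([ 453. , -314.2]), 'rect': array([ 453. , -314.2]), 'wh': array([ 67.1, 131.4]), 'th': np.float64(-5.2), 'area': 8628}
top oblong {'cen': array([455. , 341.7]), 'rect': array([454.5, 342.2]), 'wh': array([ 78.1, 142.8]), 'th': np.float64(-3.1), 'area': 10609}
top stopper {'cen': array([566.5, 332.1]), 'rect': array([566.8, 332. ]), 'wh': array([63.5, 61. ]), 'th': np.float64(68.1), 'area': 3117}
[(np.uint8(38), np.uint8(48), np.uint8(222)), (np.uint8(47), np.uint8(54), np.uint8(188)), (np.uint8(65), np.uint8(73), np.uint8(91)), (np.uint8(14), np.uint8(138), np.uint8(161))]
top oblong pink {'cen': array([ 447.8, -312.5]), 'rect': array([ 447.6, -312.6]), 'wh': array([ 70.4, 135.2]), 'th': np.float64(-5.9), 'area': 9262}
```

>>> step_arm --motion '[[[0.085,0.015,0.06,0,0,0,0],[0.085,0.03,0.12,0,0,0,0],[0.085,0.05,0.18,0,0,0,0],[0.085,0.065,0.24,0,0,0,0],[0.085,0.079,0.2815,0,0,0,0],[0.085,0.079,0.2815,-0.02,0,0,0],[0.085,0.079,0.2815,-0.05,0,0,0],[0.085,0.079,0.2815,-0.075,0,0,0]]]'

```text
time: 17.05
tool_pos: [0.5738, 0.1543, 0.1066]
tcp_rot: [0.24, -3.112, 0.002]
wrist_force: [-0.2, 0.4, -0.6]
width: 0.993
```

>>> step_arm --motion '[[[0.085,0.001,0.001,-0.02,0,0,0],[0.085,0.001,0.001,-0.04,0,0,0],[0.085,0.001,0.001,-0.055,0,0,0],[0.085,0.001,0.001,-0.065,0,0,0],[0.085,0.001,0.001,-0.07,0,0,0],[0.085,0.001,0.001,-0.07,0,0,0],[0.085,0.001,0.001,-0.07,0,0,0],[0.085,0.001,0.001,-0.07,0,0,0]]]'

```text
time: 18.05
tool_pos: [0.5753, 0.1555, 0.0373]
tcp_rot: [0.24, -3.113, 0.002]
wrist_force: [-0.3, -0.4, -0.1]
width: 0.997
```

Close (with a moderate grip) and check.

>>> step_arm --motion '[[[0.05,0,0,0,0,0,0],[0.05,0,0,0,0,0,0],[0.05,0,0,0,0,0,0],[0.05,0,0,0,0,0,0],[0.05,0,0,0,0,0,0],[0.05,0,0,0.02,0,0,0],[0.05,0,0,0.06,0,0,0],[0.05,0,0,0.1,0,0,0]]]' --newtons 40

```text
time: 19.05
tool_pos: [0.5742, 0.1553, 0.1378]
tcp_rot: [0.24, -3.111, 0.002]
wrist_force: [0.5, -0.4, -2.8]
width: 0.768
```

>>> step_arm --motion '[[[0.05,0,0,0.03,0,0,0],[0.05,-0.03,0.04,0.03,0,0,-3],[0.05,-0.06,0.09,0.03,0,0,-7],[0.05,-0.09,0.14,0.03,0,0,-11.8],[0.05,-0.1155,0.188,0.03,0,0,-11.8],[0.05,-0.1155,0.188,0.01,0,0,-11.8],[0.05,-0.1155,0.188,-0.03,0,0,-11.8],[0.05,-0.1155,0.188,-0.06,0,0,-11.8]]]'

```text
time: 20.05
tool_pos: [0.4577, 0.342, 0.0759]
tcp_rot: [-0.081, -3.117, 0.002]
wrist_force: [-0.4, -0.5, -3.1]
width: 0.769
```

>>> step_arm --motion '[[[0.05,0.001,0.0012,-0.012,0,0,0],[0.05,0.001,0.0012,-0.022,0,0,0],[0.05,0.001,0.0012,-0.029,0,0,0],[0.05,0.001,0.0012,-0.033,0,0,0],[0.05,0.001,0.0012,-0.0345,0,0,0],[0.05,0.001,0.0012,-0.035,0,0,0],[0.05,0.001,0.0012,-0.035,0,0,0],[0.05,0.001,0.0012,-0.035,0,0,0]]]'

```text
time: 21.05
tool_pos: [0.4589, 0.3434, 0.0422]
tcp_rot: [-0.081, -3.118, 0.001]
wrist_force: [-3.1, -3.4, 5.4]
width: 0.773
```

>>> step_arm --motion '[[[0.085,0,0,0,0,0,0],[0.085,0,0,0,0,0,0],[0.085,0,0,0,0,0,0],[0.085,0,0,0.03,0,0,0],[0.085,0,0,0.08,0,0,0],[0.085,0,0,0.13,0,-1.3,0],[0.085,0,-0.05,0.14,0,-1.3,0],[0.085,0,-0.11,0.14,0,-1.3,0]]]'

```text
time: 22.05
tool_pos: [0.4603, 0.2337, 0.1845]
tcp_rot: [0.077, 3.136, 0.003]
wrist_force: [0.3, -1.1, -0.3]
width: 0.998
```

>>> step_arm --motion '[[[0.085,0,-0.05,0,0,0,0],[0.085,0,-0.11,0,0,0,0],[0.085,0,-0.17,0,0,0,0],[0.085,0,-0.23,0,0,0,0],[0.085,0,-0.25,0,0,0,0],[0.085,0,-0.25,0,0,0,0],[0.085,0,-0.25,0,0,0,0],[0.085,0,-0.25,0,0,0,0]]]'

```text
time: 23.05
tool_pos: [0.4603, -0.0153, 0.1844]
tcp_rot: [0.074, 3.137, 0.004]
wrist_force: [0.8, 0.2, -0.8]
width: 0.999
```

```bash
python3 - <<'E'
from h import *
s=read_state();print(s['tool_pos'],s['tcp_rot'])
G=dict(green_tray=(497,338,-3),white_box_centre=(459,343,-3))
for c in("scene","top"):
    im,d,cal=snap(c,c+'6.png');P=cloud(d,cal)
    m=regmask(c,'bean_jar_centre',3,(570,334),P)
    if m is not None: print(c,'jar',topc(m,P,cal,.089))
    for t in G:
        m=regmask(c,t,3,G[t][:2],P)
        if m is not None: print(c,t,m.sum(),*fitbox(m,cal,*DIM[t],G[t],z0=.004 if t[0]=='w' else 0), topc(m,P,cal,DIM[t][2]+.004))
    print(c,'stopper',blob(im,cal,.089,.52,.62,.28,.39,lambda h,o:(h[...,0]<22)&(h[...,1]>90)))
    o=ortho(im,cal,.004,.36,.63,.24,.44);cv2.imwrite(f'pics/o_{c}.png',cv2.resize(o,None,fx=1.48,fy=1.48))
a=cv2.imread('pics/o_scene.png');b=cv2.imread('pics/o_top.png');cv2.imwrite('pics/o6.png',np.hstack([a,b]))
E
```

```text
[ 0.46031559 -0.01528663  0.18437728] [0.07437923 3.13654808 0.00356318]
scene jar (array([571.6, 327.4]), 112)
scene green_tray 665 [500.  336.7  -2.8] 1.001 (array([475.2, 305.9]), 135)
scene white_box_centre 551 [462.4 343.4  -1.4] 0.098 (array([455.2, 335.3]), 301)
scene stopper {'cen': array([560.7, 320. ]), 'rect': array([559.8, 318.1]), 'wh': array([81.8, 51. ]), 'th': np.float64(47.0), 'area': 3276}
top jar (array([566.8, 333. ]), 216)
top green_tray 1282 [491.9 339.5  -1.9] 0.738 (array([483.4, 338.3]), 188)
top white_box_centre 609 [454.5 344.3  -2.9] 0.088 (array([454.4, 341.3]), 498)
top stopper {'cen': array([566.5, 332.1]), 'rect': array([566.8, 332. ]), 'wh': array([63.5, 61. ]), 'th': np.float64(67.8), 'area': 3116}
```

View pics/o6.png

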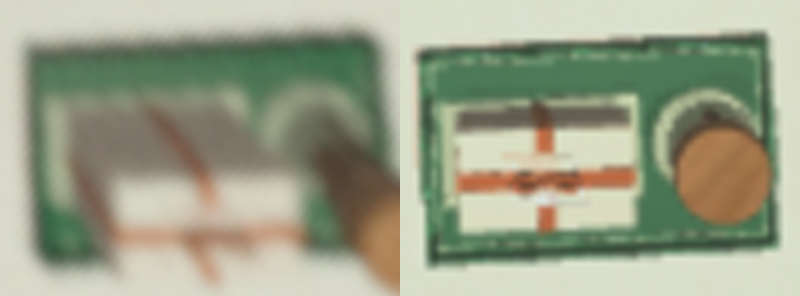

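>>> step_arm --motion '[[[0.085,0.016,0.05,0,0,0,0],[0.085,0.032,0.1,0,0,0,0],[0.085,0.048,0.15,0,0,0,0],[0.085,0.064,0.2,0,0,0,0],[0.085,0.08,0.25,0,0,0,0],[0.085,0.095,0.3,0,0,0,0],[0.085,0.1104,0.35,0,0,0,0],[0.085,0.1104,0.35,-0.02,0,0,0]]]'

```text
time: 24.45
tool_pos: [0.5728, 0.3383, 0.1661]
tcp_rot: [0.071, 3.132, 0.009]
wrist_force: [-0.1, -0.6, 0.1]
width: 0.997
```

```bash
python3 - <<'E'
from h import *
s=read_state();p=s['tool_pos'];print(p,s['tcp_rot'],'to go',np.array([.5707,.3345,.055])-p)
E
```

```text
[0.57284927 0.33826867 0.1661454 ] [0.07072945 3.13166653 0.00875613] to go [-0.00214927 -0.00376867 -0.1111454 ]
```

>>> step_arm --motion '[[[0.085,-0.002,-0.0037,0,0,0,0],[0.085,-0.002,-0.0037,-0.02,0,0,0],[0.085,-0.002,-0.0037,-0.05,0,0,0],[0.085,-0.002,-0.0037,-0.075,0,0,0],[0.085,-0.002,-0.0037,-0.095,0,0,0],[0.085,-0.002,-0.0037,-0.107,0,0,0],[0.085,-0.002,-0.0037,-0.111,0,0,0],[0.085,-0.002,-0.0037,-0.111,0,0,0]]]'

```text
time: 25.45
tool_pos: [0.5712, 0.3347, 0.0555]
tcp_rot: [0.071, 3.131, 0.009]
wrist_force: [0.1, -1.0, 0.2]
width: 0.993
```

>>> step_arm --motion '[[[0.05,0,0,0,0,0,0],[0.05,0,0,0,0,0,0],[0.05,0,0,0,0,0,0],[0.05,0,0,0,0,0,0],[0.05,0,0,0.004,0,0,0],[0.05,0,0.0025,0.005,0,0,0],[0.05,0,0.0025,0.002,0,0,0],[0.05,0,0.0025,-0.0005,0,0,0]]]' --newtons 30

```text
time: 26.45
tool_pos: [0.5711, 0.3374, 0.057]
tcp_rot: [0.071, 3.132, 0.009]
wrist_force: [-8.1, -4.4, 21.4]
width: 0.755
```

>>> step_arm --motion '[[[0.05,0,0,0.0015,0,0,0],[0.085,0,0,0.0015,0,0,0],[0.085,0,0,0.0015,0,0,0],[0.085,0,0,0.0015,0,0,0],[0.085,0,0,0.03,0,0,0],[0.085,0,0,0.08,0,0,0],[0.085,-0.01,-0.01,0.12,0,0,0],[0.085,-0.03,-0.06,0.13,0,0,0]]]'

```text
time: 27.45
tool_pos: [0.5439, 0.2797, 0.1916]
tcp_rot: [0.066, 3.124, 0.016]
wrist_force: [0.1, -0.7, -0.1]
width: 0.997
```

>>> step_arm --motion '[[[0.085,-0.02,-0.06,0,0,0,0],[0.085,-0.03,-0.12,0,0,0,0],[0.085,-0.05,-0.17,0,0,0,0],[0.085,-0.07,-0.22,0,0,0,0],[0.085,-0.1,-0.27,0,0,0,0],[0.085,-0.11,-0.27,0,0,0,0],[0.085,-0.11,-0.27,0,0,0,0],[0.085,-0.11,-0.27,0,0,0,0]]]'

```text
time: 28.45
tool_pos: [0.4347, 0.0107, 0.1919]
tcp_rot: [0.064, 3.123, 0.016]
wrist_force: [-1.4, 0.2, 0.3]
width: 0.997
```

```bash
python3 - <<'E'
from h import *
s=read_state();print(s['tool_pos'],s['tcp_rot'])
for c in("scene","top"):
    im,d,cal=snap(c,c+'7.png');P=cloud(d,cal)
    m=regmask(c,'bean_jar_centre',3,(570,334),P)
    if m is not None: print(c,'jar',topc(m,P,cal,.089))
    print(c,'stopper',blob(im,cal,.089,.52,.62,.28,.39,lambda h,o:(h[...,0]<22)&(h[...,1]>90)))
    m=regmask(c,'pink_tray',3,(490,-317),P)
    if m is not None: print(c,'pink',fitbox(m,cal,*DIM['pink_tray'],(490,-317,-6)))
    print(c,'oblong pink',blob(im,cal,.004,.37,.53,-.37,-.26,lambda h,o:h[...,1]<45))
    print(c,'square pink',blob(im,cal,.004,.524,.62,-.37,-.28,lambda h,o:h[...,1]<45))
E
```

```text
[0.43474424 0.01065019 0.19188224] [0.06419127 3.12302571 0.01608311]
scene jar (array([567.6, 327.3]), 98)
scene stopper {'cen': array([558.9, 321.8]), 'rect': array([557.8, 320.1]), 'wh': array([83.2, 51. ]), 'th': np.float64(46.7), 'area': 3387}
scene pink (array([ 492.5, -319.9,   -5.8]), np.float64(0.034))
scene oblong pink {'cen': array([ 453. , -314.3]), 'rect': array([ 453. , -314.4]), 'wh': array([ 67.3, 131.3]), 'th': np.float64(-5.1), 'area': 8628}
scene square pink {'cen': array([ 565.9, -325.3]), 'rect': array([ 566. , -325.3]), 'wh': array([62.7, 64. ]), 'th': np.float64(-13.4), 'area': 3876}
top jar (array([564.8, 333.8]), 192)
top stopper {'cen': array([565.3, 334.8]), 'rect': array([565.2, 334.8]), 'wh': array([63., 61.]), 'th': np.float64(64.8), 'area': 3082}
top pink (array([ 485.5, -316.4,   -5.9]), np.float64(0.037))
top oblong pink {'cen': array([ 447.8, -312.5]), 'rect': array([ 447.5, -312.6]), 'wh': array([ 70.4, 135.3]), 'th': np.float64(-5.9), 'area': 9254}
top square pink {'cen': array([ 559.7, -323.7]), 'rect': array([ 560.4, -323.9]), 'wh': array([66.4, 67.7]), 'th': np.float64(-8.1), 'area': 4264}
```

```bash
cat >> h.py <<'E'
from scipy.spatial.transform import Rotation as Rr
def togo(x,y,z,yaw):
    "shift and turn to TCP pose; yaw = world angle of box long axis (tool y = yaw+90)"
    s=read_state();a=np.radians(yaw);yv=np.array([-np.sin(a),np.cos(a),0]);zv=np.array([0,0,-1.]);xv=np.cross(yv,zv)
    t=Rr.from_matrix(np.c_[xv,yv,zv])*Rr.from_rotvec(s['tcp_rot']).inv()
    print('at',np.round(s['tool_pos'],4),'shift',np.round(np.array([x,y,z])-s['tool_pos'],4),'turn',np.round(np.degrees(t.as_rotvec()),2),'w',round(s['width']*85.4,1))
E
python3 - <<'E'
from h import *
togo(.43,-.1,.045,-10)
E
```

```text
at [0.4342 0.0103 0.1915] shift [-0.0042 -0.1103 -0.1465] turn [-0.49  0.99 -7.64] w 85.2
```

>>> step_arm --motion '[[[0.062,-0.004,-0.05,0,-0.5,1,-7.6],[0.062,-0.004,-0.1,0,-0.5,1,-7.6],[0.062,-0.004,-0.11,-0.03,-0.5,1,-7.6],[0.062,-0.004,-0.11,-0.07,-0.5,1,-7.6],[0.062,-0.004,-0.11,-0.11,-0.5,1,-7.6],[0.062,-0.004,-0.11,-0.14,-0.5,1,-7.6],[0.062,-0.004,-0.11,-0.155,-0.5,1,-7.6],[0.062,-0.004,-0.11,-0.16,-0.5,1,-7.6]]]'

```text
time: 29.75
tool_pos: [0.43, -0.0995, 0.0309]
tcp_rot: [-0.272, -3.128, -0.0]
wrist_force: [0.0, -0.2, 0.4]
width: 0.73
```

>>> step_arm --motion '[[[0.062,0,0,-0.001,0,0,0],[0.062,0,0,-0.003,0,0,0],[0.062,0,0,-0.005,0,0,0],[0.062,0,0,-0.006,0,0,0],[0.062,0,0,-0.007,0,0,0],[0.062,0,0,-0.008,0,0,0],[0.062,0,0,-0.008,0,0,0],[0.062,0,0,-0.008,0,0,0]]]'

```text
time: 30.75
tool_pos: [0.43, -0.0995, 0.0228]
tcp_rot: [-0.272, -3.128, -0.0]
wrist_force: [0.5, 0.1, -0.4]
width: 0.725
```

>>> step_arm --motion '[[[0.062,0,0,-0.001,0,0,0],[0.062,0,0,-0.002,0,0,0],[0.062,0,0,-0.003,0,0,0],[0.062,0,0,-0.0035,0,0,0],[0.062,0,0,-0.004,0,0,0],[0.062,0,0,-0.0045,0,0,0],[0.062,0,0,-0.005,0,0,0],[0.062,0,0,-0.005,0,0,0]]]'

```text
time: 31.75
tool_pos: [0.43, -0.0995, 0.0178]
tcp_rot: [-0.272, -3.128, -0.0]
wrist_force: [0.3, 0.1, 0.4]
width: 0.724
```

>>> step_arm --motion '[[[0.062,0,0,-0.0005,0,0,0],[0.062,0,0,-0.001,0,0,0],[0.062,0,0,-0.0015,0,0,0],[0.062,0,0,-0.002,0,0,0],[0.062,0,0,-0.0025,0,0,0],[0.062,0,0,-0.003,0,0,0],[0.062,0,0,-0.003,0,0,0],[0.062,0,0,-0.003,0,0,0]]]'

```text
time: 32.75
tool_pos: [0.43, -0.0995, 0.0164]
tcp_rot: [-0.272, -3.127, -0.0]
wrist_force: [-6.7, 2.2, 17.9]
width: 0.729
```

>>> step_arm --motion '[[[0.078,0,0,0.02,0,0,0],[0.078,0,0,0.05,0,0,0],[0.078,0.002,0.04,0.06,0,0,0],[0.078,0.0048,0.09,0.06,0,0,0],[0.078,0.0048,0.1085,0.06,0,0,0],[0.078,0.0048,0.1085,0.05,0,0,0],[0.078,0.0048,0.1085,0.025,0,0,0],[0.078,0.0048,0.1085,0.01,0,0,0]]]'

```text
time: 33.75
tool_pos: [0.4338, 0.0083, 0.0247]
tcp_rot: [-0.273, -3.125, 0.0]
wrist_force: [-0.5, -0.1, -0.4]
width: 0.912
```

```bash
python3 - <<'E'
from h import *
togo(.4348,.009,.0185,-10)
im,d,cal=snap('scene');cv2.imwrite('pics/s8.png',cv2.resize(im[140:250,180:300],None,fx=5,fy=5,interpolation=2))
E
```

```text
at [0.4338 0.0083 0.0247] shift [ 0.001   0.0007 -0.0062] turn [-0.01 -0.25 -0.03] w 77.9
```

View pics/s8.png

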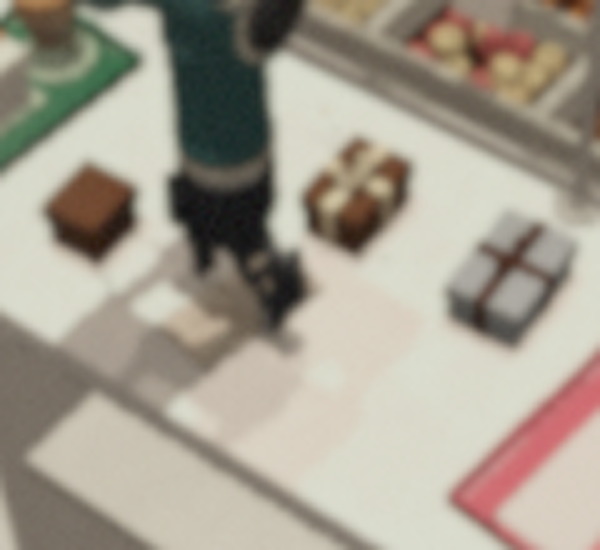

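>>> step_arm --motion '[[[0.078,0.001,0.0007,-0.003,0,-0.2,0],[0.078,0.001,0.0007,-0.006,0,-0.2,0],[0.078,0.001,0.0007,-0.006,0,-0.2,0],[0.05,0.001,0.0007,-0.006,0,-0.2,0],[0.05,0.001,0.0007,-0.006,0,-0.2,0],[0.05,0.001,0.0007,-0.006,0,-0.2,0],[0.05,0.001,0.0007,-0.006,0,-0.2,0],[0.05,0.001,0.0007,-0.006,0,-0.2,0]]]' --newtons 40

```text
time: 34.8
tool_pos: [0.4342, 0.009, 0.0181]
tcp_rot: [-0.273, -3.127, 0.0]
wrist_force: [-1.6, -0.5, 6.0]
width: 0.714
```

>>> step_arm --motion '[[[0.05,0,0,0.01,0,0,0],[0.05,0,0,0.04,0,0,0],[0.05,0,0,0.08,0,0,0],[0.05,0,-0.03,0.1,0,0,0],[0.05,0,-0.07,0.1,0,0,0],[0.05,0.003,-0.11,0.1,0,0,1],[0.05,0.005,-0.15,0.1,0,0,2],[0.05,0.008,-0.19,0.1,0,0,3]]]'

```text
time: 35.8
tool_pos: [0.442, -0.1822, 0.1185]
tcp_rot: [-0.19, -3.134, 0.0]
wrist_force: [0.5, 0.7, -1.5]
width: 0.711
```

```bash
python3 - <<'E'
from h import *
s=read_state();print(s['wrist_force'])
togo(.4510,-.3105,.0222,-5.9)
E
```

```text
[ 0.45294288  0.67711703 -1.50006408]
at [ 0.442  -0.1822  0.1185] shift [ 0.009  -0.1283 -0.0963] turn [-0.   -0.11  1.05] w 60.8
```

>>> step_arm --motion '[[[0.05,0.003,-0.04,0,0,0,1],[0.05,0.006,-0.08,0,0,0,1],[0.05,0.009,-0.12,0,0,0,1],[0.05,0.009,-0.1283,0,0,0,1],[0.05,0.009,-0.1283,-0.03,0,0,1],[0.05,0.009,-0.1283,-0.055,0,0,1],[0.05,0.009,-0.1283,-0.07,0,0,1],[0.05,0.009,-0.1283,-0.075,0,0,1]]]'

```text
time: 36.8
tool_pos: [0.4504, -0.3094, 0.0426]
tcp_rot: [-0.162, -3.134, -0.002]
wrist_force: [0.2, -0.3, -1.1]
width: 0.711
```

>>> step_arm --motion '[[[0.05,0,0,-0.006,0,0,0],[0.05,0,0,-0.011,0,0,0],[0.05,0,0,-0.015,0,0,0],[0.05,0,0,-0.018,0,0,0],[0.05,0,0,-0.02,0,0,0],[0.05,0,0,-0.0205,0,0,0],[0.05,0,0,-0.0205,0,0,0],[0.05,0,0,-0.0205,0,0,0]]]'

```text
time: 37.8
tool_pos: [0.4505, -0.3095, 0.0222]
tcp_rot: [-0.162, -3.134, -0.002]
wrist_force: [-0.4, 0.4, -1.0]
width: 0.718
```

>>> step_arm --motion '[[[0.08,0,0,-0.0003,0,0,0],[0.08,0,0,0,0,0,0],[0.08,0,0,0,0,0,0],[0.08,0,0,0.03,0,0,0],[0.08,0,0,0.08,0,0,0],[0.08,0,0,0.13,0,0,0],[0.08,0.01,0.04,0.15,0,0,0],[0.08,0.03,0.09,0.16,0,0,0]]]'

```text
time: 38.8
tool_pos: [0.4814, -0.2199, 0.1846]
tcp_rot: [0.167, 3.137, -0.001]
wrist_force: [2.1, -0.0, -0.5]
width: 0.94
```

>>> step_arm --motion '[[[0.085,0.015,0.05,0,0,0,3],[0.085,0.03,0.1,0,0,0,7],[0.085,0.05,0.15,0,0,0,7],[0.085,0.07,0.19,0,0,0,7],[0.085,0.09,0.2135,0,0,0,7],[0.085,0.09,0.2135,0,0,0,7],[0.085,0.09,0.2135,0,0,0,7],[0.085,0.09,0.2135,0,0,0,7]]]'

```text
time: 39.8
tool_pos: [0.5708, -0.0073, 0.1845]
tcp_rot: [0.023, -3.141, 0.002]
wrist_force: [-0.3, -0.0, -0.1]
width: 0.999
```

```bash
python3 - <<'E'
from h import *
for c in("scene","top"):
    im,d,cal=snap(c,c+'9.png');P=cloud(d,cal)
    m=regmask(c,'cream_tablet_centre',3,(450,-312),P)
    if m is not None: print(c,'tablet',m.sum(),fitbox(m,cal,*DIM['cream_tablet_centre'],(451,-311,-6),z0=.004),topc(m,P,cal,.014))
    m=regmask(c,'pink_tray',3,(490,-317),P)
    if m is not None: print(c,'pink',fitbox(m,cal,*DIM['pink_tray'],(490,-317,-6)))
    o=ortho(im,cal,.009,.36,.63,-.42,-.22);cv2.imwrite(f'pics/o_{c}.png',cv2.resize(o,None,fx=1.48,fy=1.48))
a=cv2.imread('pics/o_scene.png');b=cv2.imread('pics/o_top.png');cv2.imwrite('pics/o9.png',np.hstack([a,b]))
togo(.5725,-.006,.035,1)
E
```

```text
scene tablet 471 (array([ 455.7, -311.4,   -4.2]), np.float64(0.103)) (array([ 451.4, -313.6]), 465)
scene pink (array([ 493.3, -320.2,   -5.5]), np.float64(0.359))
top tablet 496 (array([ 447.4, -309.6,   -5.9]), np.float64(0.06)) (array([ 447. , -309.3]), 469)
top pink (array([ 485. , -316.4,   -5.7]), np.float64(0.353))
at [ 0.5713 -0.0069  0.1847] shift [ 0.0012  0.0009 -0.1497] turn [0.05 0.04 0.13] w 85.0
```

View pics/o9.png

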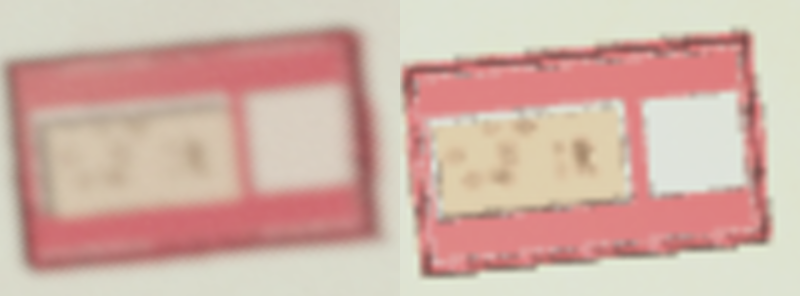

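```bash
python3 - <<'E'
from h import *
togo(.4505,-.3095,.0222,-5.9)
E
```

```text
at [ 0.5713 -0.0069  0.1847] shift [-0.1208 -0.3026 -0.1625] turn [ 0.05  0.03 -6.77] w 85.0
```

>>> step_arm --motion '[[[0.078,-0.02,-0.05,0,0,0,-3],[0.078,-0.04,-0.1,0,0,0,-6.8],[0.078,-0.06,-0.15,0,0,0,-6.8],[0.078,-0.08,-0.2,0,0,0,-6.8],[0.078,-0.1,-0.25,0,0,0,-6.8],[0.078,-0.1208,-0.3026,-0.02,0,0,-6.8],[0.078,-0.1208,-0.3026,-0.07,0,0,-6.8],[0.078,-0.1208,-0.3026,-0.11,0,0,-6.8]]]'

```text
time: 41.1
tool_pos: [0.4496, -0.3106, 0.0736]
tcp_rot: [0.166, 3.136, -0.001]
wrist_force: [0.7, 0.6, 0.2]
width: 0.914
```

```bash
python3 - <<'E'
from h import *
togo(.4505,-.3095,.0222,-5.9)
E
```

```text
at [ 0.4496 -0.3106  0.0736] shift [ 0.0009  0.0011 -0.0514] turn [0.06 0.05 0.17] w 78.1
```

>>> step_arm --motion '[[[0.078,0.0009,0.0011,-0.02,0,0,0.2],[0.078,0.0009,0.0011,-0.035,0,0,0.2],[0.078,0.0009,0.0011,-0.045,0,0,0.2],[0.078,0.0009,0.0011,-0.0505,0,0,0.2],[0.078,0.0009,0.0011,-0.0515,0,0,0.2],[0.05,0.0009,0.0011,-0.0515,0,0,0.2],[0.05,0.0009,0.0011,-0.0515,0,0,0.2],[0.05,0.0009,0.0011,-0.0515,0,0,0.2]]]' --newtons 40

```text
time: 42.1
tool_pos: [0.4513, -0.31, 0.0231]
tcp_rot: [0.161, 3.135, -0.003]
wrist_force: [-0.0, 0.8, 5.6]
width: 0.71
```

>>> step_arm --motion '[[[0.05,0,0,0,0,0,0],[0.05,0,0,0.004,0,0,0],[0.05,0,0,0.006,0,0,0],[0.05,0.0005,-0.003,0.006,0,0,0],[0.05,0.0005,-0.003,0.006,0,0,0],[0.05,0.0005,-0.003,0.003,0,0,0],[0.05,0.0005,-0.003,0,0,0,0],[0.05,0.0005,-0.003,0,0,0,0]]]'

```text
time: 43.1
tool_pos: [0.4518, -0.313, 0.0231]
tcp_rot: [0.161, 3.135, -0.003]
wrist_force: [-0.1, 1.0, 1.0]
width: 0.712
```

>>> step_arm --motion '[[[0.08,0,0,0,0,0,0],[0.08,0,0,0,0,0,0],[0.08,0,0,0,0,0,0],[0.08,0,0,0.03,0,0,0],[0.08,0,0,0.08,0,0,0],[0.08,0,0,0.13,0,0,0],[0.085,0.01,0.04,0.15,0,0,0],[0.085,0.03,0.09,0.16,0,0,0]]]'

```text
time: 44.1
tool_pos: [0.4827, -0.2234, 0.1855]
tcp_rot: [0.165, 3.131, -0.006]
wrist_force: [0.7, -0.4, 0.5]
width: 0.994
```

>>> step_arm --motion '[[[0.085,0,0.06,0,0,0,0],[0.085,0,0.12,0,0,0,3],[0.085,0,0.18,0,0,0,6],[0.085,0,0.24,0,0,0,7],[0.085,0,0.3,0,0,0,7],[0.085,0,0.35,0,0,0,7],[0.085,0,0.37,0,0,0,7],[0.085,0,0.37,0,0,0,7]]]'

```text
time: 45.1
tool_pos: [0.4825, 0.1479, 0.1855]
tcp_rot: [-0.031, 3.135, -0.005]
wrist_force: [-0.1, -0.7, 0.5]
width: 0.996
```

```bash
python3 - <<'E'
from h import *
for c in("scene","top"):
    im,d,cal=snap(c,c+'10.png');P=cloud(d,cal)
    for t,g,z in(('cream_tablet_centre',(450,-312,-6),.004),('brown_box_centre',(572,-7,1),0),('small_box_centre',(426,157,1),0)):
        m=regmask(c,t,3,g[:2],P)
        if m is not None: print(c,t,m.sum(),fitbox(m,cal,*DIM[t],g,z0=z),topc(m,P,cal,DIM[t][2]+z))
togo(.5725,-.006,.035,1)
E
python3 - <<'E'
import cv2
a=cv2.imread('pics/top10.png')
cv2.imwrite('pics/t10.png',cv2.resize(a[130:220,160:350],None,fx=4,fy=4,interpolation=2))
E
```

```text
scene cream_tablet_centre 508 (array([ 457. , -315.7,   -5.1]), np.float64(0.046)) (array([ 452.7, -317.1]), 498)
scene brown_box_centre 372 (array([580. ,  -7.2,   5.6]), np.float64(0.099)) (array([572.2, -13.1]), 229)
top cream_tablet_centre 526 (array([ 447.7, -314.4,   -3.6]), np.float64(0.07)) (array([ 447.7, -313.7]), 502)
top brown_box_centre 337 (array([569.9,  -7.2,   4.2]), np.float64(0.121)) (array([567.3,  -7.2]), 310)
top small_box_centre 93 (array([427.6, 151.7, -11.5]), np.float64(1.861)) (array([425.9, 141.4]), 80)
at [0.4828 0.146  0.1855] shift [ 0.0897 -0.152  -0.1505] turn [0.18 0.35 0.09] w 85.0
```

View pics/t10.png

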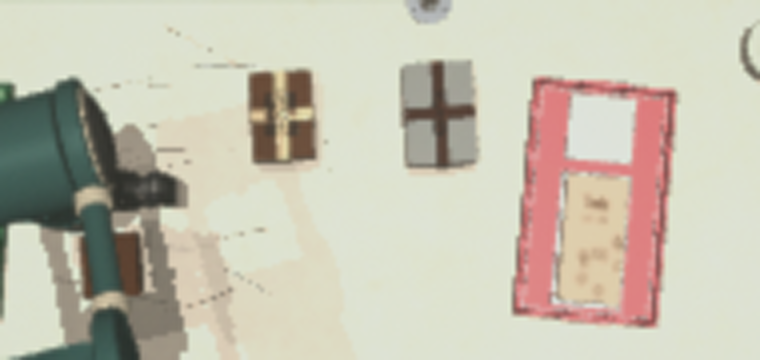

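>>> step_arm --motion '[[[0.085,0.03,-0.05,0,0,0,2],[0.085,0.06,-0.1,0,0,0,2],[0.085,0.0895,-0.1525,0,0,0,2],[0.085,0.0895,-0.1525,0,0.2,0.3,2],[0.085,0.0895,-0.1525,-0.02,0.2,0.3,2],[0.085,0.0895,-0.1525,-0.06,0.2,0.3,2],[0.085,0.0895,-0.1525,-0.09,0.2,0.3,2],[0.085,0.0895,-0.1525,-0.1,0.2,0.3,2]]]'

```text
time: 46.6
tool_pos: [0.5687, -0.0049, 0.0818]
tcp_rot: [0.082, -3.135, -0.002]
wrist_force: [-0.2, -0.0, 0.9]
width: 0.997
```

```bash
python3 - <<'E'
from h import *
togo(.5723,-.0065,.031,3)
E
```

```text
at [ 0.5687 -0.0049  0.0818] shift [ 0.0036 -0.0016 -0.0508] turn [-0.06 -0.33 -0.01] w 85.1
```

>>> step_arm --motion '[[[0.085,0.0036,-0.0016,-0.01,0,-0.3,0],[0.085,0.0036,-0.0016,-0.025,0,-0.3,0],[0.085,0.0036,-0.0016,-0.04,0,-0.3,0],[0.085,0.0036,-0.0016,-0.05,0,-0.3,0],[0.085,0.0036,-0.0016,-0.051,0,-0.3,0],[0.045,0.0036,-0.0016,-0.051,0,-0.3,0],[0.045,0.0036,-0.0016,-0.051,0,-0.3,0],[0.045,0.0036,-0.0016,-0.051,0,-0.3,0]]]'

```text
time: 47.6
tool_pos: [0.573, -0.0065, 0.0315]
tcp_rot: [-0.083, 3.139, 0.001]
wrist_force: [0.0, 0.3, 0.8]
width: 0.7
```

```bash
python3 - <<'E'
from h import *
togo(.5723,-.0065,.031,3);print(read_state()['wrist_force'])
E
```

```text
at [ 0.573  -0.0065  0.0315] shift [-0.0007  0.     -0.0005] turn [-0.05  0.06 -0.01] w 59.7
[0.03522534 0.3435113  0.80937918]
```

>>> step_arm --motion '[[[0.045,0,0,0.01,0,0,0],[0.045,0,0,0.05,0,0,0],[0.045,0,0,0.1,0,0,0],[0.045,-0.01,-0.03,0.12,0,0,0],[0.045,-0.03,-0.08,0.12,0,0,-2],[0.045,-0.05,-0.13,0.12,0,0,-4],[0.045,-0.07,-0.18,0.12,0,0,-6],[0.045,-0.09,-0.23,0.12,0,0,-8]]]'

```text
time: 48.6
tool_pos: [0.4821, -0.2379, 0.1522]
tcp_rot: [0.138, 3.137, 0.001]
wrist_force: [1.4, -0.5, -2.4]
width: 0.701
```

```bash
python3 - <<'E'
from h import *
togo(.4517,-.3128,.0455,-5.8);print(read_state()['wrist_force'])
E
```

```text
at [ 0.4821 -0.2379  0.1522] shift [-0.0304 -0.0749 -0.1067] turn [-0.03  0.11 -0.76] w 59.9
[ 1.3647299  -0.48284068 -2.35019287]
```

>>> step_arm --motion '[[[0.045,-0.0154,-0.0375,0,0,0,-0.8],[0.045,-0.0304,-0.0749,0,0,0,-0.8],[0.045,-0.0304,-0.0749,-0.02,0,0.1,-0.8],[0.045,-0.0304,-0.0749,-0.05,0,0.1,-0.8],[0.045,-0.0304,-0.0749,-0.075,0,0.1,-0.8],[0.045,-0.0304,-0.0749,-0.09,0,0.1,-0.8],[0.045,-0.0304,-0.0749,-0.095,0,0.1,-0.8],[0.045,-0.0304,-0.0749,-0.095,0,0.1,-0.8]]]'

```text
time: 49.6
tool_pos: [0.452, -0.3125, 0.0573]
tcp_rot: [0.159, 3.137, 0.001]
wrist_force: [-0.9, -0.2, -1.6]
width: 0.696
```

```bash
python3 - <<'E'
from h import *
togo(.4517,-.3128,.0455,-5.8);print(read_state()['wrist_force'])
E
```

```text
at [ 0.452  -0.3125  0.0573] shift [-0.0003 -0.0003 -0.0118] turn [-0.03  0.01  0.01] w 59.4
[-0.89835806 -0.18020193 -1.56869293]
```

>>> step_arm --motion '[[[0.045,-0.0003,-0.0003,-0.006,0,0,0],[0.045,-0.0003,-0.0003,-0.01,0,0,0],[0.045,-0.0003,-0.0003,-0.0115,0,0,0],[0.045,-0.0003,-0.0003,-0.0117,0,0,0],[0.045,-0.0003,-0.0003,-0.0117,0,0,0],[0.085,-0.0003,-0.0003,-0.0117,0,0,0],[0.085,-0.0003,-0.0003,-0.0117,0,0,0],[0.085,-0.0003,-0.0003,-0.0117,0,0,0]]]'

```text
time: 50.6
tool_pos: [0.4519, -0.313, 0.0456]
tcp_rot: [0.159, 3.137, 0.0]
wrist_force: [-0.7, -0.1, -0.4]
width: 0.992
```

>>> step_arm --motion '[[[0.085,0,0,0.02,0,0,0],[0.085,0,0,0.06,0,0,0],[0.085,0,0,0.11,0,0,0],[0.085,-0.003,0.04,0.14,0,0,0],[0.085,-0.005,0.1,0.14,0,0,0],[0.085,-0.005,0.16,0.14,0,0,0],[0.085,-0.005,0.22,0.14,0,0,0],[0.085,-0.005,0.28,0.14,0,0,0]]]'

```text
time: 51.6
tool_pos: [0.4467, -0.0312, 0.1859]
tcp_rot: [0.16, 3.136, 0.001]
wrist_force: [1.5, -0.7, 0.3]
width: 1.001
```

```bash
python3 - <<'E'
from h import *
for c in("scene","top"):
    im,d,cal=snap(c,c+'11.png');P=cloud(d,cal)
    for t,g,z in(('cream_tablet_centre',(450,-312,-6),.004),('brown_box_centre',(452,-313,-6),.014),('small_box_centre',(426,157,1),0)):
        m=regmask(c,t,3,g[:2],P)
        if m is not None: print(c,t,m.sum(),fitbox(m,cal,*DIM[t],g,z0=z),topc(m,P,cal,DIM[t][2]+z))
togo(.4275,.158,.031,0)
a=cv2.imread('pics/top11.png');b=cv2.imread('pics/scene11.png')
cv2.imwrite('pics/t11.png',np.hstack([cv2.resize(a[140:220,275:345],(420,480),interpolation=2),cv2.resize(b[190:270,265:345],(480,480)[::-1],interpolation=2)[:, :380]]))
E
```

```text
scene brown_box_centre 463 (array([ 4.560e+02, -3.154e+02, -3.000e-01]), np.float64(0.125)) (array([ 449.5, -318.6]), 318)
scene small_box_centre 266 (array([430.8, 157.7,  14.9]), np.float64(0.177)) (array([426.1, 151.6]), 155)
top brown_box_centre 370 (array([ 447.4, -314. ,   -6.5]), np.float64(0.086)) (array([ 447.7, -312.7]), 324)
top small_box_centre 251 (array([424.3, 160.3,   4.1]), np.float64(0.103)) (array([423.5, 158.1]), 223)
at [ 0.4469 -0.034   0.1856] shift [-0.0194  0.192  -0.1546] turn [-0.02  0.02  5.93] w 84.9
```

View pics/t11.png

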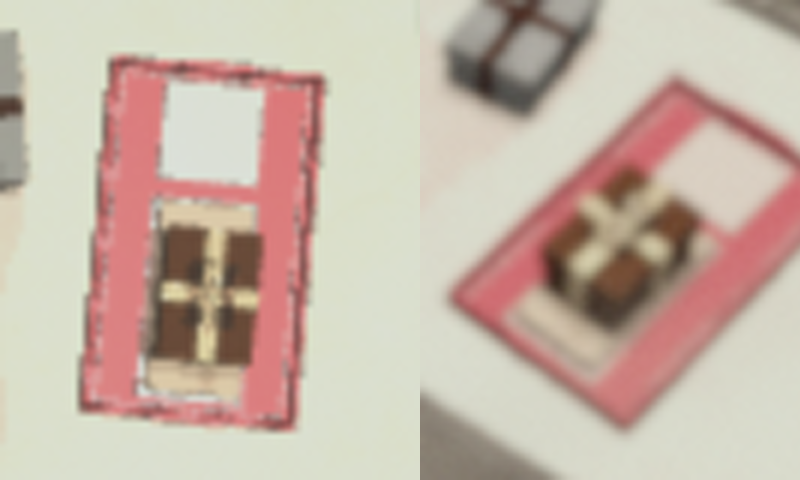

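>>> step_arm --motion '[[[0.085,-0.005,0.05,0,0,0,4],[0.085,-0.01,0.1,0,0,0,7.4],[0.085,-0.019,0.15,0,0,0,7.4],[0.085,-0.019,0.1935,0,0,0,7.4],[0.085,-0.019,0.1935,-0.03,0,0,7.4],[0.085,-0.019,0.1935,-0.07,0,0,7.4],[0.085,-0.019,0.1935,-0.09,0,0,7.4],[0.085,-0.019,0.1935,-0.1,0,0,7.4]]]'

```text
time: 53.2
tool_pos: [0.4271, 0.1588, 0.0841]
tcp_rot: [0.039, -3.139, 0.001]
wrist_force: [-0.3, 0.2, -0.5]
width: 0.993
```

```bash
python3 - <<'E'
from h import *
togo(.428,.1595,.031,1.5)
E
```

```text
at [0.4271 0.1588 0.0841] shift [ 0.0009  0.0007 -0.0531] turn [ 0.03 -0.12  0.08] w 84.8
```

>>> step_arm --motion '[[[0.085,0.0009,0.0007,-0.015,0,0,0],[0.085,0.0009,0.0007,-0.03,0,0,0],[0.085,0.0009,0.0007,-0.045,0,0,0],[0.085,0.0009,0.0007,-0.053,0,0,0],[0.085,0.0009,0.0007,-0.053,0,0,0],[0.04,0.0009,0.0007,-0.053,0,0,0],[0.04,0.0009,0.0007,-0.053,0,0,0],[0.04,0.0009,0.0007,-0.053,0,0,0]]]'

```text
time: 54.2
tool_pos: [0.4289, 0.1598, 0.032]
tcp_rot: [0.039, -3.141, -0.0]
wrist_force: [0.0, -0.3, 2.8]
width: 0.644
```

>>> step_arm --motion '[[[0.04,0,0,0,0,0,0],[0.04,0,0,0.02,0,0,0],[0.04,0,0,0.06,0,0,0],[0.04,0,0,0.11,0,0,0],[0.04,0.01,-0.04,0.14,0,0,0],[0.04,0.02,-0.09,0.14,0,0,0],[0.04,0.03,-0.14,0.14,0,0,0],[0.04,0.04,-0.19,0.14,0,0,0]]]'

```text
time: 55.2
tool_pos: [0.4687, -0.0316, 0.1719]
tcp_rot: [-0.039, 3.141, 0.0]
wrist_force: [0.6, -0.1, -1.2]
width: 0.643
```

```bash
python3 - <<'E'
from h import *
togo(.5636,-.3243,.045,-5.8);print(read_state()['wrist_force'])
E
```

```text
at [ 0.4687 -0.0316  0.1719] shift [ 0.0949 -0.2927 -0.1269] turn [-0.01  0.   -7.24] w 54.9
[ 0.6128933  -0.10961023 -1.20905671]
```

>>> step_arm --motion '[[[0.04,0.015,-0.05,0,0,0,-2],[0.04,0.03,-0.1,0,0,0,-4],[0.04,0.05,-0.15,0,0,0,-6],[0.04,0.065,-0.2,0,0,0,-7.2],[0.04,0.08,-0.25,0,0,0,-7.2],[0.04,0.0959,-0.2921,0,0,0,-7.2],[0.04,0.0959,-0.2921,-0.03,0,0,-7.2],[0.04,0.0959,-0.2921,-0.07,0,0,-7.2]]]'

```text
time: 56.2
tool_pos: [0.5655, -0.3252, 0.102]
tcp_rot: [0.16, 3.135, -0.002]
wrist_force: [-0.6, 0.2, -0.8]
width: 0.641
```

```bash
python3 - <<'E'
from h import *
togo(.5646,-.3237,.0363,-5.8);print(read_state()['wrist_force'])
E
```

```text
at [ 0.5655 -0.3252  0.102 ] shift [-0.0009  0.0015 -0.0657] turn [0.06 0.13 0.04] w 54.7
[-0.64962815  0.19346997 -0.83154687]
```

>>> step_arm --motion '[[[0.04,-0.0009,0.0015,-0.02,0,0,0],[0.04,-0.0009,0.0015,-0.04,0,0,0],[0.04,-0.0009,0.0015,-0.055,0,0,0],[0.04,-0.0009,0.0015,-0.062,0,0,0],[0.04,-0.0009,0.0015,-0.0645,0,0,0],[0.04,-0.0009,0.0015,-0.0655,0,0,0],[0.04,-0.0009,0.0015,-0.0655,0,0,0],[0.04,-0.0009,0.0015,-0.0655,0,0,0]]]'

```text
time: 57.2
tool_pos: [0.5649, -0.3239, 0.0371]
tcp_rot: [0.16, 3.134, -0.002]
wrist_force: [-0.2, 0.4, -0.9]
width: 0.646
```

>>> step_arm --motion '[[[0.04,0,0,-0.0005,0,0,0],[0.08,0,0,-0.0005,0,0,0],[0.08,0,0,-0.0005,0,0,0],[0.08,0,0,0,0,0,0],[0.08,0,0,0.03,0,0,0],[0.08,0,0,0.08,0,0,0],[0.08,0,0,0.13,0,0,0],[0.08,-0.02,0.05,0.15,0,0,0]]]'

```text
time: 58.2
tool_pos: [0.5481, -0.2771, 0.1923]
tcp_rot: [0.164, 3.125, -0.01]
wrist_force: [0.5, 0.7, 0.9]
width: 0.935
```

>>> step_arm --motion '[[[0.08,-0.03,0.05,0,0,0,0],[0.08,-0.06,0.11,0,0,0,0],[0.08,-0.09,0.17,0,0,0,0],[0.08,-0.1,0.23,0,0,0,0],[0.08,-0.1,0.28,0,0,0,0],[0.08,-0.1,0.28,0,0,0,0],[0.08,-0.1,0.28,0,0,0,0],[0.08,-0.1,0.28,0,0,0,0]]]'

```text
time: 59.2
tool_pos: [0.4483, 0.0018, 0.1923]
tcp_rot: [0.166, 3.125, -0.01]
wrist_force: [0.0, 0.3, 0.2]
width: 0.935
```

```bash
python3 - <<'E'
from h import *
print(read_state()['tool_pos'])
for c in("scene","top"):
    im,d,cal=snap(c,c+'12.png');P=cloud(d,cal)
    for t,g,z in(('brown_box_centre',(452,-313,-6),.014),('small_box_centre',(564,-324,-6),.004),('white_box_centre',(459,343,-3),.004),('blue_box_centre',(572,-163,4),0)):
        m=regmask(c,t,3,g[:2],P)
        if m is not None: print(c,t,m.sum(),fitbox(m,cal,*DIM[t],g,z0=z),topc(m,P,cal,DIM[t][2]+z))
    m=regmask(c,'bean_jar_centre',3,(570,336),P)
    if m is not None: print(c,'jar',topc(m,P,cal,.089))
a=cv2.imread('pics/top12.png')
cv2.imwrite('pics/t12.png',np.hstack([cv2.resize(a[140:220,110:180],(392,448),interpolation=2),cv2.resize(a[140:220,275:345],(392,448),interpolation=2)]))
E
```

```text
[0.44832355 0.00180534 0.19230402]
scene brown_box_centre 476 (array([ 456.6, -316.1,   -1.5]), np.float64(0.1)) (array([ 451.3, -318.6]), 328)
scene small_box_centre 315 (array([ 569.5, -326.5,    2.2]), np.float64(0.115)) (array([ 563.1, -328.6]), 211)
scene white_box_centre 577 (array([461.6, 342.8,  -1.3]), np.float64(0.06)) (array([457.9, 336.3]), 305)
scene blue_box_centre 445 (array([ 580.5, -163.2,   10. ]), np.float64(0.164)) (array([ 571.2, -167.9]), 329)
scene jar (array([569.6, 329.4]), 108)
top brown_box_centre 341 (array([ 448.9, -314.5,   -6.9]), np.float64(0.167)) (array([ 449.4, -312.3]), 308)
top small_box_centre 263 (array([ 5.616e+02, -3.263e+02, -5.000e-01]), np.float64(0.063)) (array([ 560.1, -323.6]), 221)
top white_box_centre 600 (array([457.2, 344.1,  -2.7]), np.float64(0.096)) (array([457. , 341.2]), 491)
top blue_box_centre 451 (array([ 5.713e+02, -1.621e+02, -4.000e-01]), np.float64(0.084)) (array([ 569.7, -161.8]), 422)
top jar (array([565. , 336.4]), 204)
```

View pics/t12.png

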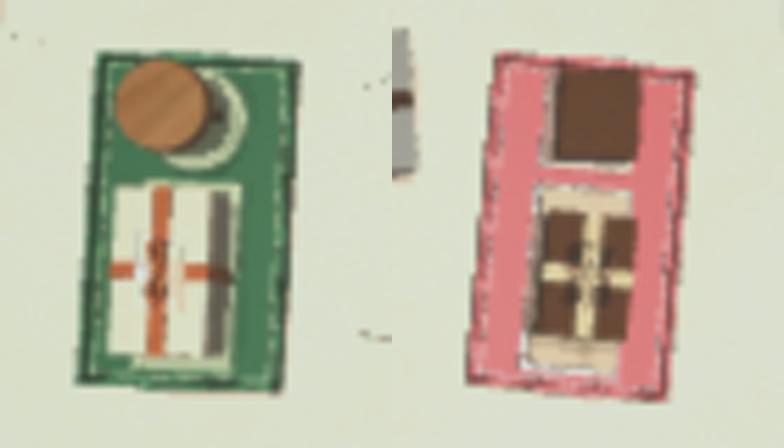

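```bash
python3 - <<'E'
from h import *
g=lambda f:cv2.cvtColor(cv2.imread('pics/'+f),cv2.COLOR_BGR2GRAY).astype(np.float32)
for a,b,reg in(('top6.png','top12.png',(168,200,122,150)),('top7.png','top12.png',(168,200,122,150)),('top7.png','top12.png',(146,168,120,145)),('scene6.png','scene12.png',(140,175,150,190)),('top11.png','top12.png',(172,208,285,320)),('top0.png','top12.png',(140,175,255,285))):
    r=reg;A=g(a)[r[0]:r[1],r[2]:r[3]];B=g(b)[r[0]:r[1],r[2]:r[3]]
    w=np.eye(2,3,dtype=np.float32)
    try: cc,w=cv2.findTransformECC(A,B,w,cv2.MOTION_EUCLIDEAN,(3,200,1e-6))
    except Exception as e: cc=-1
    c=w@np.array([A.shape[1]/2,A.shape[0]/2,1])-[A.shape[1]/2,A.shape[0]/2]
    print(a,b,'px shift',np.round(c,2),'rot',round(np.degrees(w[1,0]),2),round(cc,3))
E
```

```text
top6.png top12.png px shift [0.01 0.01] rot 0.05 1.0
top7.png top12.png px shift [ 0. -0.] rot -0.0 1.0
top7.png top12.png px shift [-0. -0.] rot 0.06 1.0
scene6.png scene12.png px shift [-0.06  0.03] rot -0.07 0.999
top11.png top12.png px shift [ 0. -0.] rot -0.03 1.0
top0.png top12.png px shift [-0.04  0.08] rot 0.29 0.993
```

```bash
python3 - <<'E'
from h import *
c='top';im=cv2.imread('pics/top12.png');cal=get_calibration(c)
print('small',blob(im,cal,.054,.51,.62,-.38,-.27,lambda h,o:(o.max(-1)<130)&(h[...,0]<20)))
print('brown',blob(im,cal,.064,.39,.51,-.37,-.26,lambda h,o:((o.max(-1)<130)&(h[...,0]<25))|((h[...,0]>12)&(h[...,0]<35)&(h[...,1]>40))))
o=ortho(im,cal,.066,.38,.54,.29,.40,.0005);h=cv2.cvtColor(o,cv2.COLOR_BGR2HSV).astype(int)
m=(h[...,0]<18)&(h[...,1]>110)&(h[...,2]>120);v,u=np.where(m)
X=.38e3+u*.5;Y=.29e3+v*.5
print('white ribbon bbox',np.percentile(X,[1,99]),np.percentile(Y,[1,99]))
a=abs(Y-np.median(Y))>15;print('cross x',X[a].mean(),a.sum(), 'per side',X[a&(Y>np.median(Y))].mean(),X[a&(Y<np.median(Y))].mean())
b=abs(X-X[a].mean())>15;print('long y',Y[b].mean(),'slope deg',np.degrees(np.arctan(np.polyfit(X[b],Y[b],1)[0])))
m2=(h[...,2]>185)&(h[...,1]<38);v,u=np.where(m2|m)
k=cv2.morphologyEx((m2|m).astype(np.uint8),cv2.MORPH_OPEN,np.ones((9,9)));n,l,st,ce=cv2.connectedComponentsWithStats(k);i=1+np.argmax(st[1:,4]);print('white blob',ce[i]*.5+[380,290],st[i]/2)
cv2.imwrite('pics/w.png',np.hstack([cv2.resize(o,None,fx=1.2,fy=1.2),cv2.cvtColor(cv2.resize(k*255,None,fx=1.2,fy=1.2),cv2.COLOR_GRAY2BGR)]))
E
```

```text
small {'cen': array([ 559.6, -321. ]), 'rect': array([ 560.4, -321.3]), 'wh': array([58.1, 66.8]), 'th': np.float64(-8.6), 'area': 3655}
brown {'cen': array([ 447.9, -307.7]), 'rect': array([ 446.9, -309.1]), 'wh': array([ 67.7, 119.8]), 'th': np.float64(-7.3), 'area': 7428}
white ribbon bbox [399. 539.] [310.  374.5]
cross x 454.55827702702703 1184 per side 455.39150090415916 453.82805071315374
long y 343.3422677518945 slope deg -1.8782852947908972
white blob [454.92785053 362.54884056] [  20.    60.5  111.5   25.5 4161.5]
```

View pics/w.png

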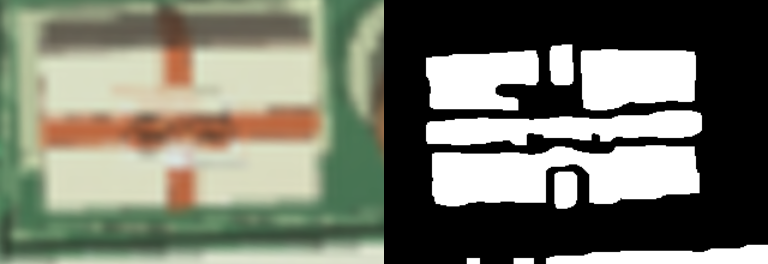

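```bash
python3 -c "
from h import *
s=read_state();print(s['time'],s['tool_pos'],s['wrist_force']);print(finish_job())"
```

```text
59.8 [0.44811689 0.0029047  0.19224587] [-0.25123997  0.76719088  0.54688625]
the job is handed in; nothing more can be done
None
```

Both gift sets are made up and the job is handed in at 59.8 s, in the order asked. In the green tray I set the jar on the round mark and the white box on the oblong. In the pink tray I laid the tablet, put the brown box lengthwise on top of it, and set the small box on the square. I re-gripped the jar and the tablet once each to bring them about 3 mm nearer centre.

**Last checks (top camera):**

| Item | Distance from centre | Measured against |
|---|---|---|
| Jar | about 1.5 mm | round mark |
| White box | about 2 mm | oblong mark, sideways |
| Tablet | about 1.5 mm | oblong mark |
| Brown box | about 1 mm | tablet |
| Small box | 0.5 to 3 mm, depending on method | square mark |

- **Stability:** Comparing pictures showed no movement of the jar, the white box or the brown-box stack after they were placed. The blue-grey box matched the first picture to about 0.1 pixel. I did not check the bell at the end, but the arm never went near it.
- **Squareness:** The yaw fits mostly sat within a couple of degrees of the trays. Some fits from the blurrier scene camera disagreed by 4 to 8°. The top camera's fit for the small box was also about 5° out, though its colour outline put it about 3° out the other way. I relied on the gripper's angle at release, which matched the trays.
- **Disagreements:** The two cameras differ from each other by about 5 to 8 mm, so I compared each item with its mark in the same picture. The top-camera mask fits also varied by 2 to 3 mm between readings of unmoved boxes. One colour fit, of the brown box, also took in the tablet and was discarded.

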